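Seat a filter cartridge in the V-block and clamp it

ROBOT

A 7-joint arm with a two-finger parallel gripper is mounted at the origin on the work surface. World frame = base frame: x ahead of the robot, y to its left, z up, the work surface at z = 0. Lengths are in m, angles in rad, forces in N, time in s.
With the tool pointing down it reaches from about 0.425 to 0.95 m from the base axis. Payload 16.7 kg.
Tool frame: the origin (TCP) lies at the very end of the fingers, on their centre line; the grasp point (between the pads) lies 19 mm behind it; z points along the fingers, y is the line along which they close (so a half turn about z gives the same grasp; the last joint's range is limited). The gripper opens to 94 mm and grips with 3 to 60 N. Pads are 16 mm wide; open, the fingers measure 119 mm over their backs; the gripper's body (75 mm by 177 mm) begins 78 mm behind the grasp point.
Start: joints at [-1.313, 0.426, 0.074, 1.606, -0.034, 1.111, -0.067], TCP at [0.267, 0.62, 0.181] pointing down, gripper open.
Joint ranges: [-2.85, 2.85], [-0.5, 2.14], [-1.23, 1.37], [0.21, 2.46], [-1.02, 4.16], [0.16, 2.05], [-2.73, 2.73]. Speed limits (rad/s): [1.89, 1.89, 2.39, 2.39, 3.01, 3.01, 3.01].

INTERFACE

Orientations are given as a unit quaternion [w, x, y, z].
In Python, from station import robot gives the robot as it stands. The module is installed in compiled form; this text tells all that it offers.
- The arm moves only by the tool jog_arm, never from a script. Its argument "rows" is a list of rows, each an object of numbers: "ax", "ay", "az": the turn, a rotation vector about the world's x, y, z scaled (see below); "dx", "dy", "dz": the shift along the world's x, y, z scaled (see below); "jaw": the closure, from 0 (fully open) to 1 (shut). In form: [{"ax": .., "ay": .., "az": .., "dx": .., "dy": .., "dz": .., "jaw": ..}, ...]. A call has 1 to 12 rows; each row is the pose to reach, as a shift and turn from the pose commanded when the call began, turning the shorter way round; what a row does not reach only later rows make up. The controller multiplies each number of a shift by 0.2 m and each number of a turn by 180 degrees. A row lasts 1/8 s, in which the tool goes at most 62.5 mm and 10.7 degrees, less where a joint would pass 70% of its speed; a pose out of reach is approached as far as the arm can. A call with a number of a shift or a turn outside -1 to 1 is refused whole. A call with a gripper value outside its range is refused whole. The fingers move at their own pace and stop on an object; "squeeze" is the grip in N (left out, the last holds). Time passes only in rows, so rows that repeat a pose let the fingers close. It gives the time, the measured TCP pose, the force, the opening and the grip force at its end, in the units of the state.
- robot.get_obs(): the state, without advancing time (a new reading comes with each control period).
- robot.get_image(name): name is "side" or "top" or "wrist"; returns a dict with "frame" (384x512x3 uint8, blue, green, red), "K" (3x3 intrinsics, pixels), "R" (3x3) and "t" (3): a world point X has camera coordinates R X + t. Camera axes: x right, y down, z forward; pixel columns grow to the right and rows downward; lengths in m; the calibration is good to about 2 mm. A picture is of the moment at which its call begins. There is no depth.
- robot.finish_job(): hands the job in; it is judged then, once.
Trained networks look in a picture, given as the dict that the camera call returned (one of the last four; its "shot" number tells which), for a name from the list of things; names that differ only in an ending like _2 or _b are one class to them, and where a whole thing is asked for, a point or a joint stands for the part that bears it (a point fixed in the world has none). Each returns a list of dicts, best first, with "confidence" (0 to 1); they miss things now and then, are a little off and sometimes report something else, mostly with a low value. They report only what shows in the picture. A call takes as long as a camera call. They do not tell look-alikes from the thing itself.
- robot.boxes_of(picture, target): "pixel" ([column, row] in pixels, amid what is visible of it).
- robot.masks_of(picture, target): "pixels" (384x512 bool, what is visible of it) and "pixel" ([column, row] in pixels, amid what is visible of it).
- robot.spot_point(picture, target): "pixel" ([column, row] in pixels: a listed point, or the origin of a listed thing).
The state is a dict: "time_s": time; "joint_pos": joint angles; "dq": joint speeds; "joint_torque": joint torques, N m; "tcp_pos": TCP position; "orientation": TCP orientation; "force": force on the tool from outside, world axes, zero at the start; "wrist_torque": the same for the moment, N m; "width": finger opening in m; "grip_force": force on a finger pad.
Only numpy, scipy, OpenCV 4.12 (cv2) and the standard library are available. Lean on these libraries where they do the work, as an engineer would, in place of code of your own. Each camera call takes 0.05 s, during which the arm holds its last target. There are 200 camera calls.

TASK

Take the white filter cartridge with blue ends from its grey rest and lower it gently into the V-block until you feel it rest centred in both V's, letting go of it only then; then push it along the V's until it bears firmly on the red end stop, and only then swing the red clamp arm over so that its rubber pad presses firmly on the cartridge and stays so when you let go. Never force the cartridge, and leave the other things on the bench where they stand.

Things in the scene. Friction and masses are not known exactly. Their poses are not given: they have to be found in the camera images.
- cartridge: white round filter cartridge with blue ends, lying: a plain cylinder, 45 mm diameter, 150 mm long, 0.25 to 0.49 kg, ends alike, either way round will do. Origin at its middle on the centre line; own x along the centre line. It starts in a fixed grey rest, two low rails 36 mm wide over all, to 14 mm above the bench, so its sides are free. A grip of 10 to 15 N holds it and lets it settle.
- fixture: fixed V-block fixture on a 200 x 150 x 12 mm aluminium plate. Origin on the bench surface under the middle of the V's; x along the V's towards the red stop, y towards the clamp hinge, z up. Two rigid steel 90 degree V's, each 30 mm long, centred at x = -53 and +53 mm, 76 mm free between them for fingers, mouths 65 mm wide. A seated cartridge has y = 0.
- v_mid (a point): point 83 mm straight above the fixture's origin: the centre line of a seated cartridge lies within 10 mm above or below it (73 to 93 mm above the bench), as the V's are locked at another height each time, which is not measured and must be found by feel. The cartridge slides along the V's with 0.5 to 4 N of friction.
- stop: red end stop on the fixture, 34 mm wide, 98 mm tall, sprung 4 N per mm along x, 5 mm travel. Origin at the middle of its flat face, at x = +78 mm in the fixture's frame, 83 mm above the bench; the face looks to the fixture's -x. A cartridge bearing on it has its middle at x = +3 mm and its free end at x = -72 mm, 4 mm outside the V's, where it can be pushed.
- clamp (a joint): angle of the red clamp arm about a hinge parallel to the fixture's x at y = +55 mm, 129 mm above the bench: 0 = lying flat outwards (+y), pi/2 upright, pi flat over the cartridge, limit 3.55. Hinge friction of 0.3 N m holds it wherever it is left. Its pad, 55 mm from the hinge, first touches a seated cartridge at 2.9 to 3.4 rad.
- clamp_grip (a point): grip point on the clamp's black round handle bar, 12 mm diameter, parallel to the fixture's x and 110 mm from the hinge line. The bar sticks out 61 mm from the arm towards the fixture's -x; this point is at x = -93 mm in the fixture's frame. Pinch it from above and lead it over in an arc: the bar turns between the fingers.
- clamp_pad: black rubber dome, radius 9 mm, under the clamp arm, sprung 2 N per mm, 9 mm travel. Origin at the dome's tip. About 3 N at the handle moves the arm; each newton more gives about 2 N at the pad (press some 4 N more than moving it takes). Let go, the hinge friction keeps up to about 6 N at the pad.
- spare_filter: spare filter standing upright, white with green top, 60 mm across, 130 mm tall; origin at the centre of its underside. Bystander.
- beaker: glass beaker, 72 mm across, 90 mm tall; origin at the centre of its underside. Bystander.
- wash_bottle: clear plastic bottle with red cap, 66 mm across, 170 mm tall; origin at the centre of its underside. Bystander.
- sample_jar: amber jar with blue cap, 60 mm across, 80 mm tall; origin at the centre of its underside. Bystander.
There are look-alikes about, which are no part of the job. What is shaped like the cartridge but orange or turquoise is not meant.

How it is judged:
By the outcome, as a careful person would: the job done as asked, in the order asked, and still so for the second after the job is handed in, with the robot touching nothing.
It also fails if it takes over 72 s, if anything falls off the work surface, if the arm or the gripper's body presses on something with over 40 N, if the wrist force passes 120 N, or if a joint passes its speed limit or range.

## Working session

There is one attempt and no reset: what is moved stays moved. The work goes in short steps, Python scripts to look and compute and a tool call to move; the robot and the scene stay as the last step left them, time stands still between calls to the robot, and variables do not carry over. Pictures are saved under pics/ and viewed, at most 10 in all, crops included, and the job is handed in when it is done.

Besides the shell and the picture viewer there is one more tool, called after "Emit:" by a JSON object that holds its "op" and its "data", one argument or row to a line. jog_arm: Moves the arm, as the interface text tells. Shifts and turns lie within -1 to 1; 1 stands for 0.2 m of shift or 180 degrees of turn. Its arguments: {"type":"object","properties":{"rows":{"type":"array","items":{"type":"object","properties":{"ax":{"type":"number","minimum":-1,"maximum":1},"ay":{"type":"number","minimum":-1,"maximum":1},"az":{"type":"number","minimum":-1,"maximum":1},"dx":{"type":"number","minimum":-1,"maximum":1},"dy":{"type":"number","minimum":-1,"maximum":1},"dz":{"type":"number","minimum":-1,"maximum":1},"jaw":{"type":"number"}}}},"squeeze":{"type":"number"}},"required":["rows"]}

```bash
mkdir -p pics; cat > h.py <<'E'
import numpy as np, cv2
from station import robot
def ray(p,px):
    K,R,t=map(np.array,(p["K"],p["R"],p["t"]));t=t.ravel()
    d=R.T@np.linalg.solve(K,[px[0],px[1],1.]);return -R.T@t,d
def atz(p,px,z):
    c,d=ray(p,px);return c+d*(z-c[2])/d[2]
def proj(p,X):
    K,R,t=map(np.array,(p["K"],p["R"],p["t"]));u=K@(R@np.array(X)+t.ravel());return u[:2]/u[2]
def tri(obs):
    A=np.zeros((3,3));b=np.zeros(3)
    for p,px in obs:
        c,d=ray(p,px);d=d/np.linalg.norm(d);M=np.eye(3)-np.outer(d,d);A+=M;b+=M@c
    return np.linalg.solve(A,b)
E
python3 - <<'E'
from h import *
np.set_printoptions(precision=3,suppress=True)
ps={n:robot.get_image(n) for n in("top","side")}
im=np.hstack([ps["top"]["frame"],ps["side"]["frame"]])
cv2.imwrite("pics/top.png",cv2.resize(ps["top"]["frame"],(800,600)));cv2.imwrite("pics/side.png",cv2.resize(ps["side"]["frame"],(800,600)))
for n,p in ps.items():
    print(n,"cam",ray(p,(256,192)))
    for t in["cartridge","fixture","v_mid","stop","clamp_grip","clamp_pad","spare_filter","beaker","wash_bottle","sample_jar"]:
        r=robot.spot_point(p,t);print(t,[(np.round(a["pixel"]),round(a["confidence"],2)) for a in r[:4]], atz(p,r[0]["pixel"],{"v_mid":.083,"stop":.083,"clamp_grip":.129,"cartridge":.035}.get(t,0)) if r else "")
E
```

```text
top cam (array([ 0.415, -0.037,  1.273]), array([ 0.135,  0.001, -0.991]))
cartridge [(array([338., 220.]), 0.98), (array([376., 187.]), 0.96), (array([292., 236.]), 0.85), (array([303., 168.]), 0.59)] [ 0.478 -0.321  0.035]
fixture [(array([232., 201.]), 0.67)] [0.557 0.054 0.   ]
v_mid [(array([228., 200.]), 0.55)] [0.552 0.062 0.083]
stop [(array([228., 174.]), 0.44)] [0.64  0.062 0.083]
clamp_grip [(array([171., 227.]), 0.71)] [0.462 0.24  0.129]
clamp_pad [] 
spare_filter [(array([266., 139.]), 0.95)] [ 0.788 -0.077  0.   ]
beaker [(array([304., 167.]), 0.73), (array([137., 167.]), 0.64)] [ 0.679 -0.213  0.   ]
wash_bottle [(array([335., 158.]), 0.79)] [ 0.71 -0.33  0.  ]
sample_jar [(array([136., 167.]), 0.8)] [0.688 0.406 0.   ]
side cam (array([ 0.317, -1.286,  0.93 ]), array([ 0.202,  0.82 , -0.536]))
cartridge [(array([209., 247.]), 0.97), (array([234., 279.]), 0.56), (array([290., 313.]), 0.56), (array([194., 151.]), 0.51)] [ 0.445 -0.178  0.035]
fixture [(array([232., 205.]), 0.68)] [0.564 0.075 0.   ]
v_mid [(array([230., 189.]), 0.72)] [0.557 0.051 0.083]
stop [(array([233., 191.]), 0.72), (array([250., 182.]), 0.53), (array([192., 150.]), 0.15)] [0.563 0.037 0.083]
clamp_grip [(array([193., 151.]), 0.51)] [0.466 0.265 0.129]
clamp_pad [(array([209., 154.]), 0.4)] [0.549 0.475 0.   ]
spare_filter [(array([305., 222.]), 0.56)] [ 0.781 -0.082 -0.   ]
beaker [(array([287., 245.]), 0.55)] [ 0.686 -0.184  0.   ]
wash_bottle [(array([309., 276.]), 0.62)] [ 0.705 -0.335  0.   ]
sample_jar [(array([244., 158.]), 0.8)] [0.685 0.405 0.   ]
```

View pics/top.png

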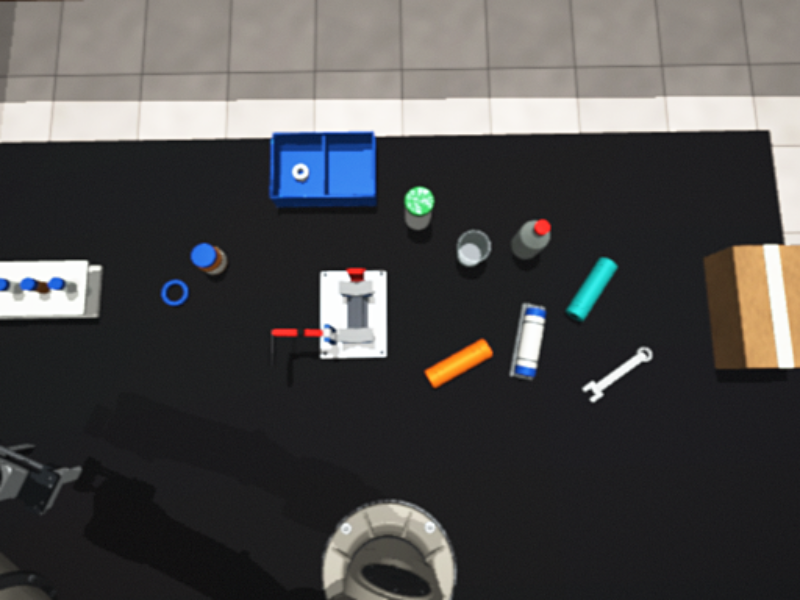

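View pics/side.png

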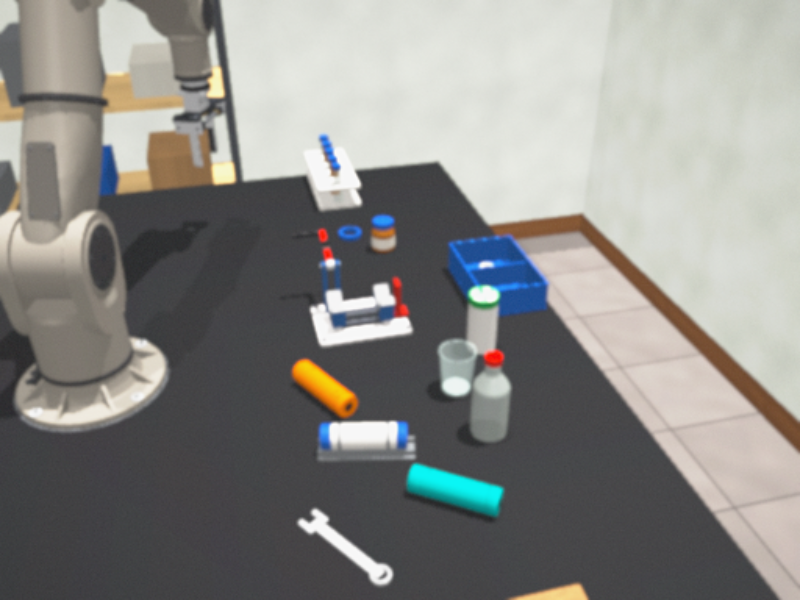

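The candidates for the cartridge in the top picture (800x600) are white with blue ends at (529,341), orange at (459,363) and turquoise at (592,290). The white one with blue ends, in the grey rest, fits the description. The fixture is at (353,314), with its stop towards world +x (356,273) and the clamp open to the left, handle at (273,345). Next I'll measure axes and confirm with a crop.

```bash
python3 - <<'E'
from h import *
np.set_printoptions(precision=4,suppress=True)
p=robot.get_image("top");q=robot.get_image("side");f=p["frame"]
h=cv2.cvtColor(f,cv2.COLOR_BGR2HSV)
# cartridge blue ends
def blobs(m,roi):
    x0,y0,x1,y1=roi;k=np.zeros_like(m);k[y0:y1,x0:x1]=m[y0:y1,x0:x1]
    n,_,s,c=cv2.connectedComponentsWithStats(k.astype(np.uint8));return [(c[i],s[i,4]) for i in range(1,n) if s[i,4]>8]
blue=cv2.inRange(h,(105,120,60),(130,255,255));red=cv2.inRange(h,(0,150,80),(8,255,255))|cv2.inRange(h,(172,150,80),(180,255,255))
b=blobs(blue,(320,190,355,250));print(b)
P=[atz(p,c,.04) for c,_ in b];print(P)
if len(P)==2:
    d=P[0]-P[1];print("axis",np.degrees(np.arctan2(d[1],d[0])),"mid",(P[0]+P[1])/2,np.linalg.norm(d))
for pic,n in((p,"top"),(q,"side")):
    for a in robot.masks_of(pic,"cartridge"): print(n,a["pixel"],a["confidence"])
# plate
w=(f.min(2)>120).astype(np.uint8);k=np.zeros_like(w);k[165:235,200:252]=w[165:235,200:252]
r=cv2.minAreaRect(cv2.findNonZero(cv2.morphologyEx(k,cv2.MORPH_CLOSE,np.ones((9,9)))))
C=[atz(p,c,.012) for c in cv2.boxPoints(r)];print("plate",np.array(C),np.mean(C,0),r)
for i in range(4):
    d=C[(i+1)%4]-C[i];print(np.linalg.norm(d),np.degrees(np.arctan2(d[1],d[0])))
print("red",[(c,a) for c,a in blobs(red,(165,160,260,240))])
crop=np.hstack([cv2.resize(f[150:250,160:260],(400,400),interpolation=2),cv2.resize(f[180:250,310:380],(400,400),interpolation=2)]);cv2.imwrite("pics/crop.png",crop)
E
```

```text
[(array([343.0968, 199.4355]), np.int32(62)), (array([336.1389, 237.1944]), np.int32(72))]
[array([ 0.551, -0.341,  0.04 ]), array([ 0.4202, -0.3095,  0.04  ])]
axis -13.524134202535407 mid [ 0.4856 -0.3253  0.04  ] 0.1345160732114603
top [377.9, 183.5] 0.94
top [291.8, 232.7] 0.91
top [339.6, 214.5] 0.6
side [295.0, 313.2] 0.76
side [208.1, 251.5] 0.7
side [234.8, 280.2] 0.61
plate [[ 0.6593  0.1503  0.012 ]
 [ 0.6568 -0.0032  0.012 ]
 [ 0.4541 -0.0008  0.012 ]
 [ 0.4564  0.1487  0.012 ]] [0.5566 0.0738 0.012 ] ((226.0, 201.0), (56.0, 42.0), 90.0)
0.15345900533322762 -90.95511214239801
0.20269284120964015 179.3287168256016
0.1494695035629832 89.09861744057888
0.2028919825653378 0.4552153375562401
red [(array([227.2885, 172.8077]), np.int32(52)), (array([227.7692, 178.4615]), np.int32(13)), (array([182.125 , 212.4271]), np.int32(96)), (array([199.2769, 212.5231]), np.int32(65))]
```

View pics/crop.png

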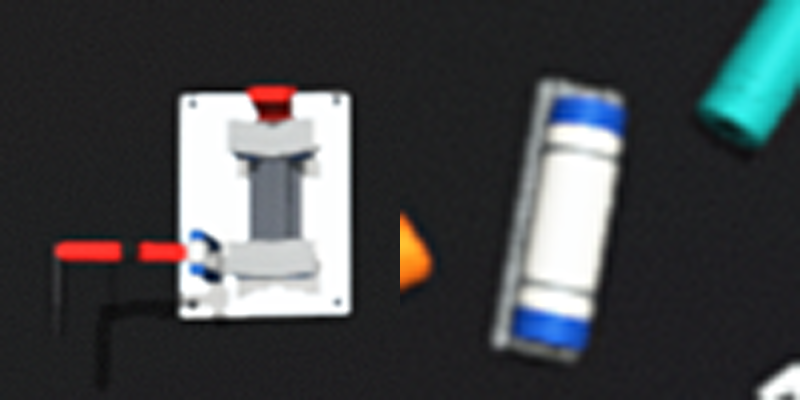

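The crop confirms it: the white cartridge with blue ends lies in its grey rest (right half), clear of turquoise and orange, with its axis at about -13.5°. The fixture is at about yaw 0°, with its V's left of centre.

```bash
python3 - <<'E'
from h import *
from scipy.spatial.transform import Rotation as Ro
o=robot.get_obs();print(o["time_s"],o["tcp_pos"],o["width"],o["force"]);w,x,y,z=o["orientation"]
print(Ro.from_quat([x,y,z,w]).as_matrix().round(3))
E
```

```text
1.3 [0.26709817 0.61986367 0.18117005] 0.09393847311720092 [ 0.47567477  0.06607992 -0.01840926]
[[-0.918  0.396 -0.   ]
 [ 0.396  0.918 -0.   ]
 [ 0.    -0.    -1.   ]]
```

Emit:
{"op": "jog_arm", "data": {
  "rows": [
    {"dx": 0.6,"dy": -0.6,"dz": 0.4,"jaw": 0},
    {"dx": 0.8,"dy": -1,"dz": 0.4,"jaw": 0},
    {"dx": 1,"dy": -1,"dz": 0.4,"jaw": 0},
    {"dx": 1,"dy": -1,"dz": 0.4,"jaw": 0},
    {"dx": 1,"dy": -1,"dz": 0.4,"jaw": 0}
  ]
}}

```text
validation failed for argument at $.ro...
```

Emit:
{"op": "jog_arm", "data": {
  "rows": [
    {"ax": 0,"ay": 0,"az": 0,"dx": 0.6,"dy": -0.6,"dz": 0.4,"jaw": 0},
    {"ax": 0,"ay": 0,"az": 0,"dx": 0.8,"dy": -1,"dz": 0.4,"jaw": 0},
    {"ax": 0,"ay": 0,"az": 0,"dx": 1,"dy": -1,"dz": 0.4,"jaw": 0},
    {"ax": 0,"ay": 0,"az": 0,"dx": 1,"dy": -1,"dz": 0.4,"jaw": 0},
    {"ax": 0,"ay": 0,"az": 0,"dx": 1,"dy": -1,"dz": 0.4,"jaw": 0}
  ]
}}

```text
time_s: 1.92
tcp_pos: [0.4692, 0.4176, 0.2622]
orientation: [0.0, 0.203, 0.979, 0.0]
force: [-0.5, 1.1, -0.1]
width: 0.0941
grip_force: 0.0
```

Emit:
{"op": "jog_arm", "data": {
  "rows": [
    {"ax": 0,"ay": 0,"az": 0.054,"dx": 0.1,"dy": -1,"dz": 0.2,"jaw": 0},
    {"ax": 0,"ay": 0,"az": 0.054,"dx": 0.1,"dy": -1,"dz": 0.2,"jaw": 0},
    {"ax": 0,"ay": 0,"az": 0.054,"dx": 0.1,"dy": -1,"dz": 0.2,"jaw": 0},
    {"ax": 0,"ay": 0,"az": 0.054,"dx": 0.1,"dy": -1,"dz": 0.2,"jaw": 0}
  ]
}}

```text
time_s: 2.42
tcp_pos: [0.488, 0.2161, 0.3025]
orientation: [0.001, 0.121, 0.993, 0.001]
force: [-0.7, -0.0, -0.4]
width: 0.094
grip_force: 0.0
```

Emit:
{"op": "jog_arm", "data": {
  "rows": [
    {"ax": 0,"ay": 0,"az": 0,"dx": 0,"dy": -0.9,"dz": 0,"jaw": 0},
    {"ax": 0,"ay": 0,"az": 0,"dx": 0,"dy": -0.9,"dz": 0,"jaw": 0},
    {"ax": 0,"ay": 0,"az": 0,"dx": 0,"dy": -0.9,"dz": 0,"jaw": 0},
    {"ax": 0,"ay": 0,"az": 0,"dx": 0,"dy": -0.9,"dz": 0,"jaw": 0},
    {"ax": 0,"ay": 0,"az": 0,"dx": 0,"dy": -0.9,"dz": 0,"jaw": 0}
  ]
}}

```text
time_s: 3.05
tcp_pos: [0.4872, 0.0408, 0.3012]
orientation: [0.0, 0.118, 0.993, 0.0]
force: [-0.4, 0.3, 1.1]
width: 0.0942
grip_force: 0.0
```

```bash
python3 - <<'E'
from h import *
np.set_printoptions(precision=3,suppress=True)
p=robot.get_image("wrist");print(ray(p,(256,192)),robot.get_obs()["tcp_pos"])
for t,z in(("v_mid",.083),("stop",.083),("clamp_grip",.129),("fixture",0)):
    for a in robot.spot_point(p,t)[:2]:print(t,a["pixel"],a["confidence"],atz(p,a["pixel"],z))
cv2.imwrite("pics/w1.png",p["frame"])
E
```

```text
(array([0.404, 0.06 , 0.506]), array([ 0.277, -0.057, -0.959])) [0.487 0.041 0.301]
v_mid [278.2, 208.6] 0.91 [0.562 0.063 0.083]
stop [287.0, 251.1] 0.92 [0.64  0.062 0.083]
clamp_grip [397.2, 128.0] 0.92 [0.471 0.24  0.129]
clamp_grip [353.7, 170.0] 0.57 [0.514 0.176 0.129]
fixture [270.8, 191.5] 0.78 [0.556 0.058 0.   ]
```

View pics/w1.png

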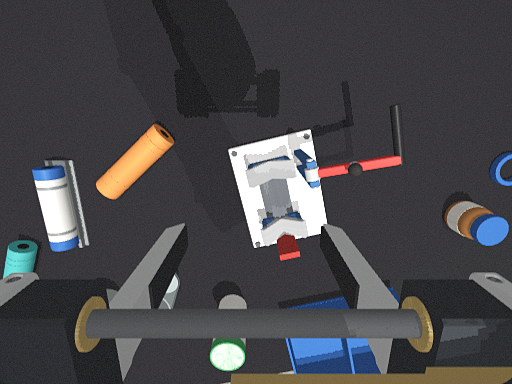

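The wrist view shows the fixture amid the picture, with plate corners at about (229,151), (310,130), (328,229) and (253,248). The stop is at (288,247), the handle bar runs (395,104)-(400,160), and the cartridge is at (57,205).

```bash
python3 - <<'E'
from h import *
np.set_printoptions(precision=4,suppress=True)
p=robot.get_image("wrist");f=p["frame"]
w=(f.min(2)>110).astype(np.uint8);k=np.zeros_like(w);k[122:255,215:335]=w[122:255,215:335]
k=cv2.morphologyEx(k,cv2.MORPH_CLOSE,np.ones((21,21)))
n,l,s,c=cv2.connectedComponentsWithStats(k);i=1+np.argmax(s[1:,4])
hull=cv2.convexHull(cv2.findNonZero((l==i).astype(np.uint8)))[:,0]
for nm,C in(("auto",cv2.boxPoints(cv2.minAreaRect(hull))),("hand",np.array([(229,151),(310,130),(328,229),(253,248)],float))):
    W=np.array([atz(p,c,.012) for c in C]);print(nm,C.round(0).tolist(),W[:,:2].tolist(),W.mean(0))
    print([(np.linalg.norm(d).round(3),np.degrees(np.arctan2(d[1],d[0])).round(1)) for d in np.roll(W,-1,0)-W])
for px in((395,104),(400,160)):print("bar",atz(p,px,.129))
for px in((320,172),(400,160)):print("arm",atz(p,px,.129))
h=cv2.cvtColor(f,cv2.COLOR_BGR2HSV);b=cv2.inRange(h,(105,120,50),(130,255,255));b[:,110:]=0
n,l,s,c=cv2.connectedComponentsWithStats(b);P=[atz(p,c[i],.04) for i in range(1,n) if s[i,4]>40];print(P)
if len(P)==2:d=P[1]-P[0];print((P[0]+P[1])/2,np.degrees(np.arctan2(d[1],d[0])),np.linalg.norm(d))
E
```

```text
auto [[227.0, 149.0], [322.0, 125.0], [350.0, 239.0], [255.0, 262.0]] [[0.45627651773785205, -0.0005103660667942142], [0.4563457419657653, 0.17019746183578932], [0.6826051370629567, 0.18724980526676702], [0.6887489160210774, -0.00582864538620026]] [0.571  0.0878 0.012 ]
[(np.float64(0.171), np.float64(90.0)), (np.float64(0.227), np.float64(4.3)), (np.float64(0.193), np.float64(-88.2)), (np.float64(0.233), np.float64(178.7))]
hand [[229.0, 151.0], [310.0, 130.0], [328.0, 229.0], [253.0, 248.0]] [[0.46114437908101474, 0.0015372191838536678], [0.458818963769224, 0.147902258225642], [0.6512744944124305, 0.14880965671955904], [0.6571036195407127, -0.0017660912973786538]] [0.5571 0.0741 0.012 ]
[(np.float64(0.146), np.float64(90.9)), (np.float64(0.192), np.float64(0.3)), (np.float64(0.151), np.float64(-87.8)), (np.float64(0.196), np.float64(179.0))]
bar [0.4392 0.2397 0.129 ]
bar [0.5141 0.2398 0.129 ]
arm [0.5051 0.1306 0.129 ]
arm [0.5141 0.2398 0.129 ]
[array([ 0.4207, -0.3069,  0.04  ]), array([ 0.5542, -0.3386,  0.04  ])]
[ 0.4874 -0.3227  0.04  ] -13.364186806742985 0.1371942947352706
```

Emit:
{"op": "jog_arm", "data": {
  "rows": [
    {"ax": 0,"ay": 0,"az": 0,"dx": 0,"dy": -0.9,"dz": 0,"jaw": 0},
    {"ax": 0,"ay": 0,"az": 0,"dx": 0,"dy": -0.9,"dz": 0,"jaw": 0},
    {"ax": 0,"ay": 0,"az": 0,"dx": 0,"dy": -0.9,"dz": 0,"jaw": 0},
    {"ax": 0,"ay": 0,"az": 0,"dx": 0,"dy": -0.9,"dz": 0,"jaw": 0}
  ]
}}

```text
time_s: 3.85
tcp_pos: [0.4866, -0.1439, 0.3013]
orientation: [0.0, 0.121, 0.993, -0.0]
force: [0.4, 0.3, -0.0]
width: 0.0939
grip_force: 0.0
```

Emit:
{"op": "jog_arm", "data": {
  "rows": [
    {"ax": 0,"ay": 0,"az": 0,"dx": -0.15,"dy": -0.9,"dz": -0.4,"jaw": 0},
    {"ax": 0,"ay": 0,"az": 0,"dx": -0.15,"dy": -0.9,"dz": -0.4,"jaw": 0},
    {"ax": 0,"ay": 0,"az": 0,"dx": -0.15,"dy": -0.9,"dz": -0.4,"jaw": 0},
    {"ax": 0,"ay": 0,"az": 0,"dx": -0.15,"dy": -0.9,"dz": -0.4,"jaw": 0},
    {"ax": 0,"ay": 0,"az": 0,"dx": -0.15,"dy": -0.9,"dz": -0.4,"jaw": 0},
    {"ax": 0,"ay": 0,"az": 0,"dx": -0.15,"dy": -0.9,"dz": -0.4,"jaw": 0}
  ]
}}

```text
time_s: 4.6
tcp_pos: [0.4582, -0.3184, 0.2216]
orientation: [0.0, 0.117, 0.993, 0.0]
force: [0.2, -0.2, 0.5]
width: 0.094
grip_force: 0.0
```

```bash
python3 - <<'E'
from h import *
np.set_printoptions(precision=4,suppress=True)
p=robot.get_image("wrist");f=p["frame"];o=robot.get_obs();print(o["tcp_pos"],o["orientation"],o["force"])
print([(a["pixel"],a["confidence"]) for a in robot.spot_point(p,"cartridge")])
h=cv2.cvtColor(f,cv2.COLOR_BGR2HSV);b=cv2.inRange(h,(105,120,50),(130,255,255))
n,l,s,c=cv2.connectedComponentsWithStats(b)
for i in range(1,n):
  if s[i,4]>100:print(c[i],s[i],atz(p,c[i],.042))
cv2.imwrite("pics/w2.png",f)
E
```

```text
[ 0.4582 -0.3185  0.2217] [0.0005 0.1171 0.9931 0.0002] [-1.0314  0.3512 -0.2548]
[([183.0, 272.8], 0.95), ([254.1, 190.9], 0.9), ([356.8, 132.4], 0.84)]
[504.7893 145.6006] [497 133  15  26 318] [0.501  0.0261 0.042 ]
[253.3389 145.5837] [238 138  32  16 478] [ 0.4204 -0.3102  0.042 ]
[504.5366 213.878 ] [497 202  15  27 328] [0.6046 0.0281 0.042 ]
[254.     236.3625] [240 228  29  16 331] [ 0.5537 -0.3411  0.042 ]
```

View pics/w2.png

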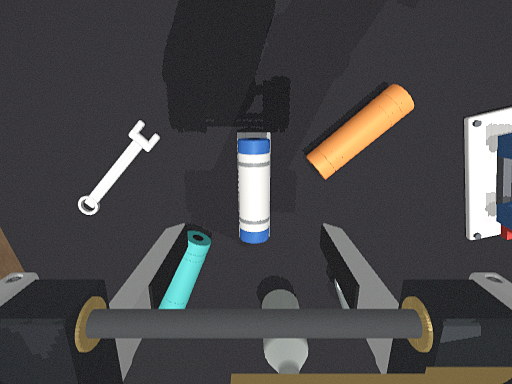

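Cartridge measured from close by: middle (0.487,-0.3256), axis -13.2°, which matches the tool yaw. The ends show at (253,146) and (254,236). Now I'll descend and grip at 12 N.

Emit:
{"op": "jog_arm", "data": {
  "rows": [
    {"ax": 0,"ay": 0,"az": 0,"dx": 0.145,"dy": -0.036,"dz": 0,"jaw": 0},
    {"ax": 0,"ay": 0,"az": 0,"dx": 0.145,"dy": -0.036,"dz": -0.3,"jaw": 0},
    {"ax": 0,"ay": 0,"az": 0,"dx": 0.145,"dy": -0.036,"dz": -0.6,"jaw": 0},
    {"ax": 0,"ay": 0,"az": 0,"dx": 0.145,"dy": -0.036,"dz": -0.8,"jaw": 0},
    {"ax": 0,"ay": 0,"az": 0,"dx": 0.145,"dy": -0.036,"dz": -0.95,"jaw": 0},
    {"ax": 0,"ay": 0,"az": 0,"dx": 0.145,"dy": -0.036,"dz": -1,"jaw": 0},
    {"ax": 0,"ay": 0,"az": 0,"dx": 0.145,"dy": -0.036,"dz": -1,"jaw": 0}
  ]
}}

```text
time_s: 5.58
tcp_pos: [0.4865, -0.327, 0.0216]
orientation: [0.0, 0.118, 0.993, 0.0]
force: [-0.2, -0.1, -0.4]
width: 0.0943
grip_force: 0.0
```

Emit:
{"op": "jog_arm", "data": {
  "rows": [
    {"ax": 0,"ay": 0,"az": 0,"dx": 0,"dy": 0,"dz": -0.04,"jaw": 0.3},
    {"ax": 0,"ay": 0,"az": 0,"dx": 0,"dy": 0,"dz": -0.04,"jaw": 0.45},
    {"ax": 0,"ay": 0,"az": 0,"dx": 0,"dy": 0,"dz": -0.04,"jaw": 0.6},
    {"ax": 0,"ay": 0,"az": 0,"dx": 0,"dy": 0,"dz": -0.04,"jaw": 1},
    {"ax": 0,"ay": 0,"az": 0,"dx": 0,"dy": 0,"dz": -0.04,"jaw": 1},
    {"ax": 0,"ay": 0,"az": 0,"dx": 0,"dy": 0,"dz": -0.04,"jaw": 1},
    {"ax": 0,"ay": 0,"az": 0,"dx": 0,"dy": 0,"dz": -0.04,"jaw": 1},
    {"ax": 0,"ay": 0,"az": 0,"dx": 0,"dy": 0,"dz": -0.04,"jaw": 1}
  ],
  "squeeze": 12
}}

```text
time_s: 6.58
tcp_pos: [0.4867, -0.3254, 0.0133]
orientation: [-0.0, 0.118, 0.993, 0.001]
force: [1.4, 9.4, 7.9]
width: 0.0431
grip_force: 12.5
```

```bash
python3 - <<'E'
from h import *
np.set_printoptions(precision=4,suppress=True)
o=robot.get_obs();print(o["tcp_pos"],o["force"],o["width"],o["grip_force"])
p=robot.get_image("top");q=robot.get_image("side")
for t in("v_mid","stop","clamp_grip"):
    a=[robot.spot_point(x,t) for x in(p,q)]
    if all(a):print(t,[x[0]["confidence"] for x in a],tri([(p,a[0][0]["pixel"]),(q,a[1][0]["pixel"])]),[x[0]["pixel"] for x in a])
E
```

```text
[ 0.4867 -0.3254  0.0133] [1.3936 9.3889 7.8829] 0.04312915902052711 12.536004558205605
stop [0.64, 0.55] [0.636  0.0672 0.0791] [[226.1, 176.0], [252.3, 184.2]]
```

Emit:
{"op": "jog_arm", "data": {
  "rows": [
    {"ax": 0,"ay": 0,"az": 0,"dx": 0,"dy": 0.008,"dz": 0.02,"jaw": 1},
    {"ax": 0,"ay": 0,"az": 0,"dx": 0,"dy": 0.008,"dz": 0.08,"jaw": 1},
    {"ax": 0,"ay": 0,"az": 0,"dx": 0,"dy": 0.008,"dz": 0.2,"jaw": 1},
    {"ax": 0,"ay": 0,"az": 0,"dx": 0,"dy": 0.008,"dz": 0.4,"jaw": 1},
    {"ax": 0,"ay": 0,"az": 0,"dx": 0,"dy": 0.008,"dz": 0.6,"jaw": 1},
    {"ax": 0,"ay": 0,"az": 0,"dx": 0,"dy": 0.008,"dz": 0.8,"jaw": 1},
    {"ax": 0,"ay": 0,"az": 0,"dx": 0,"dy": 0.008,"dz": 0.95,"jaw": 1},
    {"ax": 0,"ay": 0,"az": 0,"dx": 0,"dy": 0.008,"dz": 1,"jaw": 1},
    {"ax": 0,"ay": 0,"az": 0,"dx": 0,"dy": 0.008,"dz": 1,"jaw": 1}
  ]
}}

```text
time_s: 8.1
tcp_pos: [0.486, -0.3257, 0.2132]
orientation: [0.0, 0.118, 0.993, 0.0]
force: [-0.2, -0.2, -4.6]
width: 0.0434
grip_force: 11.4
```

```bash
python3 - <<'E'
from h import *
np.set_printoptions(precision=4,suppress=True)
o=robot.get_obs();print(o["tcp_pos"],o["force"],o["wrist_torque"],o["width"],o["grip_force"])
f=robot.get_image("wrist")["frame"];cv2.imwrite("pics/w3.png",f)
E
```

```text
[ 0.486  -0.3257  0.2132] [-0.2382 -0.1986 -4.6492] [-0.0236 -0.0027 -0.0592] 0.04341501591597501 11.414052844047546
```

View pics/w3.png

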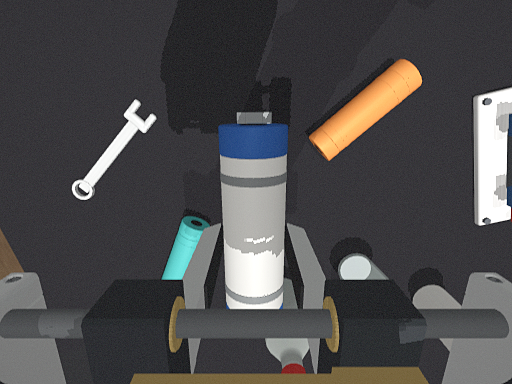

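The cartridge is held level and square to the fingers, weighing 4.6 N. Next I'll carry it toward the fixture, stopping short to look.

Emit:
{"op": "jog_arm", "data": {
  "rows": [
    {"ax": 0,"ay": 0,"az": 0.04,"dx": 0.1,"dy": 0.2,"dz": 0.2,"jaw": 1},
    {"ax": 0,"ay": 0,"az": 0.0744,"dx": 0.2,"dy": 0.45,"dz": 0.2,"jaw": 1},
    {"ax": 0,"ay": 0,"az": 0.0744,"dx": 0.33,"dy": 0.7,"dz": 0.2,"jaw": 1},
    {"ax": 0,"ay": 0,"az": 0.0744,"dx": 0.33,"dy": 0.9,"dz": 0.2,"jaw": 1},
    {"ax": 0,"ay": 0,"az": 0.0744,"dx": 0.33,"dy": 1,"dz": 0.2,"jaw": 1},
    {"ax": 0,"ay": 0,"az": 0.0744,"dx": 0.33,"dy": 1,"dz": 0.2,"jaw": 1},
    {"ax": 0,"ay": 0,"az": 0.0744,"dx": 0.33,"dy": 1,"dz": 0.2,"jaw": 1}
  ]
}}

```text
time_s: 9.02
tcp_pos: [0.5516, -0.1266, 0.2524]
orientation: [-0.001, 0.002, 1.0, -0.0]
force: [0.3, 0.3, -3.8]
width: 0.0425
grip_force: 11.3
```

```bash
python3 - <<'E'
from h import *
np.set_printoptions(precision=4,suppress=True)
o=robot.get_obs();print(o["tcp_pos"],o["orientation"],o["force"])
w=robot.get_image("wrist");p=robot.get_image("top");q=robot.get_image("side")
for t in("fixture","v_mid","stop","clamp_grip"):
    a=[robot.spot_point(x,t) for x in(w,p,q)]
    print(t,[(x[0]["pixel"],x[0]["confidence"]) if x else None for x in a])
    for ids in((0,1),(0,2),(0,1,2)):
        if all(a[i] for i in ids):print(ids,tri([((w,p,q)[i],a[i][0]["pixel"]) for i in ids]))
    if a[0]:print("atz",atz(w,a[0][0]["pixel"],{"fixture":0,"clamp_grip":.14}.get(t,.083)))
cv2.imwrite("pics/w4.png",cv2.resize(w["frame"],(800,600)))
E
```

```text
[ 0.5516 -0.1266  0.2524] [-0.0006  0.0021  1.     -0.0002] [ 0.2847  0.2835 -3.7911]
fixture [([368.8, 166.7], 0.72), ([229.4, 200.7], 0.73), ([231.0, 205.8], 0.86)]
(0, 1) [0.556  0.0619 0.0083]
(0, 2) [0.558  0.0632 0.0057]
(0, 1, 2) [0.5574 0.0622 0.0066]
atz [0.5571 0.0655 0.    ]
v_mid [([394.5, 180.1], 0.73), ([223.4, 200.2], 0.97), ([231.7, 187.4], 0.77)]
(0, 1) [0.557  0.0758 0.0718]
(0, 2) [0.5645 0.0739 0.0729]
(0, 1, 2) [0.5604 0.0756 0.0717]
atz [0.5597 0.0685 0.083 ]
stop [([384.7, 234.6], 0.93), ([229.0, 178.1], 0.61), ([252.0, 180.0], 0.47)]
(0, 1) [0.6245 0.0524 0.1131]
(0, 2) [0.6334 0.0556 0.103 ]
(0, 1, 2) [0.6292 0.0543 0.1047]
atz [0.6423 0.0658 0.083 ]
clamp_grip [None, ([169.6, 222.9], 0.72), ([195.2, 148.9], 0.68)]
```

View pics/w4.png

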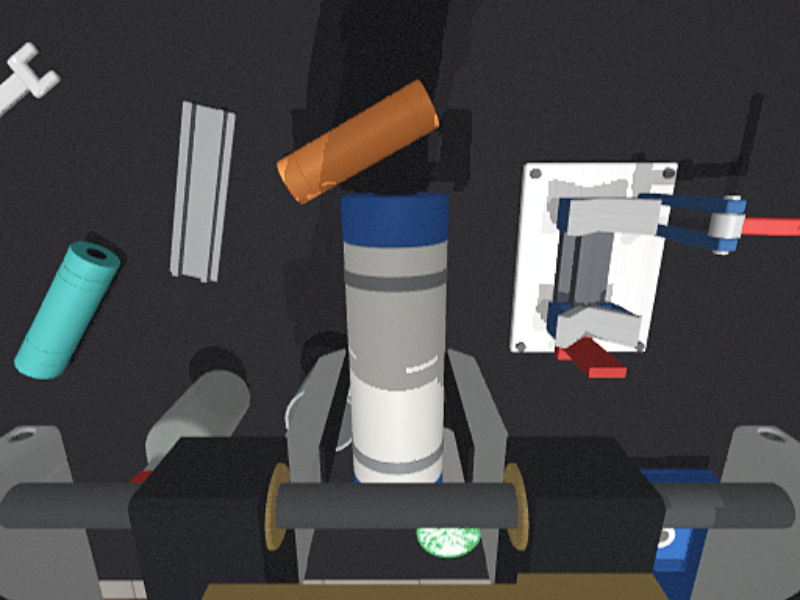

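```bash
python3 - <<'E'
from h import *
np.set_printoptions(precision=4,suppress=True)
w=robot.get_image("wrist")
for n,u,v,z in[("stopL",590,373,.098),("stopR",627,373,.098),("hinge-",726,212,.129),("hinge+",726,238,.129),("c",525,163,.012),("c",677,163,.012),("c",648,352,.012),("c",512,352,.012),("arm",800,226,.14),("lug",735,203,.129),("lug",725,248,.129),("slotL",558,300,.012),("slotR",610,300,.012)]:
    print(n,atz(w,(u/1.5625,v/1.5625),z))
p=robot.get_image("top")
crop=p["frame"][165:235,165:255];cv2.imwrite("pics/t2.png",cv2.resize(crop,(792,616),interpolation=2)[:600])
for n,u,v,z in[("stop top L",224,172,.098),("R",232,172,.098),("bar",174,217,.15),("Vl",217,180,.08),("Vr",238,180,.08)]:print(n,atz(p,(u,v),z))
E
```

```text
stopL [0.6426 0.0503 0.098 ]
stopR [0.6427 0.0841 0.098 ]
hinge- [0.4959 0.1199 0.129 ]
hinge+ [0.5153 0.1241 0.129 ]
c [0.4584 0.0003 0.012 ]
c [0.459  0.1492 0.012 ]
c [0.6592 0.1538 0.012 ]
c [0.6586 0.0024 0.012 ]
arm [0.5051 0.1676 0.14  ]
lug [0.4894 0.1251 0.129 ]
lug [0.5229 0.1249 0.129 ]
slotL [0.5985 0.0473 0.012 ]
slotR [0.5987 0.1031 0.012 ]
stop top L [0.645  0.0728 0.098 ]
R [0.6445 0.0456 0.098 ]
bar [0.4913 0.2276 0.15  ]
Vl [0.6209 0.0986 0.08  ]
Vr [0.6197 0.0263 0.08  ]
```

View pics/t2.png

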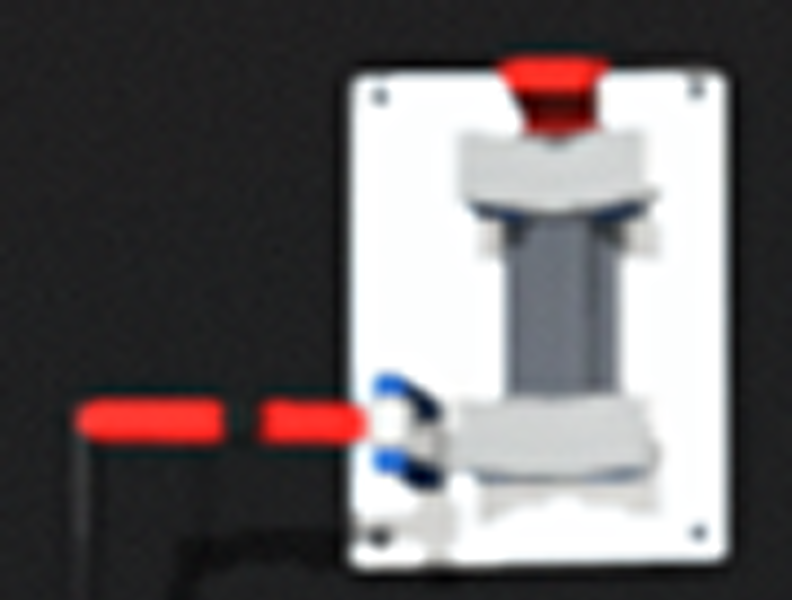

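Emit:
{"op": "jog_arm", "data": {
  "rows": [
    {"ax": 0,"ay": 0,"az": 0,"dx": 0.017,"dy": 0.25,"dz": 0,"jaw": 1},
    {"ax": 0,"ay": 0,"az": 0,"dx": 0.017,"dy": 0.5,"dz": 0,"jaw": 1},
    {"ax": 0,"ay": 0,"az": 0,"dx": 0.017,"dy": 0.75,"dz": -0.1,"jaw": 1},
    {"ax": 0,"ay": 0,"az": 0,"dx": 0.017,"dy": 0.9,"dz": -0.25,"jaw": 1},
    {"ax": 0,"ay": 0,"az": 0,"dx": 0.017,"dy": 0.948,"dz": -0.45,"jaw": 1},
    {"ax": 0,"ay": 0,"az": 0,"dx": 0.017,"dy": 0.948,"dz": -0.6,"jaw": 1},
    {"ax": 0,"ay": 0,"az": 0,"dx": 0.017,"dy": 0.948,"dz": -0.7,"jaw": 1},
    {"ax": 0,"ay": 0,"az": 0,"dx": 0.017,"dy": 0.948,"dz": -0.72,"jaw": 1},
    {"ax": 0,"ay": 0,"az": 0,"dx": 0.017,"dy": 0.948,"dz": -0.72,"jaw": 1}
  ]
}}

```text
time_s: 11.0
tcp_pos: [0.5558, 0.0638, 0.1096]
orientation: [0.0, 0.002, 1.0, -0.0]
force: [-0.4, -0.6, -3.6]
width: 0.0423
grip_force: 11.3
```

```bash
python3 - <<'E'
from h import *
np.set_printoptions(precision=4,suppress=True)
o=robot.get_obs();print(o["tcp_pos"],o["orientation"],o["force"],o["width"])
w=robot.get_image("wrist");q=robot.get_image("side")
cv2.imwrite("pics/w5.png",np.hstack([cv2.resize(w["frame"][:300,100:500],(400,300)),cv2.resize(q["frame"][120:240,160:320],(400,300),interpolation=2)]))
E
```

```text
[0.5558 0.0638 0.1096] [ 0.0001  0.0018  1.     -0.    ] [-0.4448 -0.6341 -3.5506] 0.042313869555708164
```

View pics/w5.png

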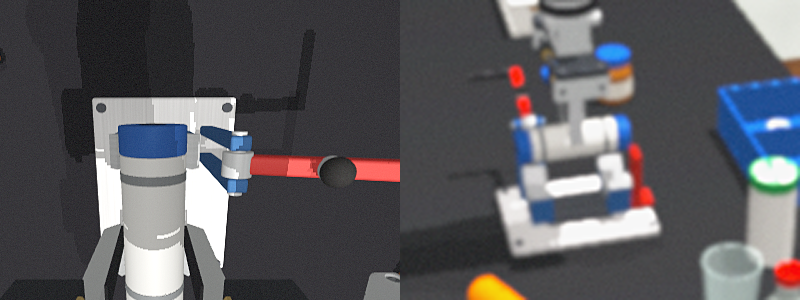

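The left half shows the cartridge (columns 119-189) centred between the V-block's edges (108 and 200). In the side view it is above the V's and level. Lowering now.

Emit:
{"op": "jog_arm", "data": {
  "rows": [
    {"ax": 0,"ay": 0,"az": 0,"dx": 0,"dy": 0,"dz": -0.03,"jaw": 1},
    {"ax": 0,"ay": 0,"az": 0,"dx": 0,"dy": 0,"dz": -0.06,"jaw": 1},
    {"ax": 0,"ay": 0,"az": 0,"dx": 0,"dy": 0,"dz": -0.09,"jaw": 1},
    {"ax": 0,"ay": 0,"az": 0,"dx": 0,"dy": 0,"dz": -0.11,"jaw": 1},
    {"ax": 0,"ay": 0,"az": 0,"dx": 0,"dy": 0,"dz": -0.125,"jaw": 1},
    {"ax": 0,"ay": 0,"az": 0,"dx": 0,"dy": 0,"dz": -0.125,"jaw": 1}
  ]
}}

```text
time_s: 11.85
tcp_pos: [0.5554, 0.0638, 0.084]
orientation: [-0.0, 0.002, 1.0, -0.0]
force: [-0.8, -0.0, -2.9]
width: 0.043
grip_force: 11.3
```

Emit:
{"op": "jog_arm", "data": {
  "rows": [
    {"ax": 0,"ay": 0,"az": 0,"dx": 0,"dy": 0,"dz": -0.005,"jaw": 1},
    {"ax": 0,"ay": 0,"az": 0,"dx": 0,"dy": 0,"dz": -0.01,"jaw": 1},
    {"ax": 0,"ay": 0,"az": 0,"dx": 0,"dy": 0,"dz": -0.015,"jaw": 1},
    {"ax": 0,"ay": 0,"az": 0,"dx": 0,"dy": 0,"dz": -0.015,"jaw": 1}
  ]
}}

```text
time_s: 12.35
tcp_pos: [0.5555, 0.0639, 0.0811]
orientation: [-0.0, 0.002, 1.0, -0.0]
force: [-0.3, 0.2, -2.6]
width: 0.0423
grip_force: 11.3
```

Emit:
{"op": "jog_arm", "data": {
  "rows": [
    {"ax": 0,"ay": 0,"az": 0,"dx": 0,"dy": 0,"dz": -0.005,"jaw": 1},
    {"ax": 0,"ay": 0,"az": 0,"dx": 0,"dy": 0,"dz": -0.01,"jaw": 1},
    {"ax": 0,"ay": 0,"az": 0,"dx": 0,"dy": 0,"dz": -0.015,"jaw": 1},
    {"ax": 0,"ay": 0,"az": 0,"dx": 0,"dy": 0,"dz": -0.015,"jaw": 1}
  ]
}}

```text
time_s: 12.85
tcp_pos: [0.5554, 0.0639, 0.0781]
orientation: [-0.0, 0.002, 1.0, -0.0]
force: [-1.1, -1.2, -2.8]
width: 0.0426
grip_force: 11.3
```

Emit:
{"op": "jog_arm", "data": {
  "rows": [
    {"ax": 0,"ay": 0,"az": 0,"dx": 0,"dy": 0,"dz": -0.005,"jaw": 1},
    {"ax": 0,"ay": 0,"az": 0,"dx": 0,"dy": 0,"dz": -0.01,"jaw": 1},
    {"ax": 0,"ay": 0,"az": 0,"dx": 0,"dy": 0,"dz": -0.01,"jaw": 1}
  ]
}}

```text
time_s: 13.22
tcp_pos: [0.5554, 0.0639, 0.0761]
orientation: [-0.0, 0.002, 1.0, -0.0]
force: [-0.1, 0.1, -3.8]
width: 0.0427
grip_force: 11.3
```

Emit:
{"op": "jog_arm", "data": {
  "rows": [
    {"ax": 0,"ay": 0,"az": 0,"dx": 0,"dy": 0,"dz": -0.005,"jaw": 1},
    {"ax": 0,"ay": 0,"az": 0,"dx": 0,"dy": 0,"dz": -0.01,"jaw": 1},
    {"ax": 0,"ay": 0,"az": 0,"dx": 0,"dy": 0,"dz": -0.01,"jaw": 1}
  ]
}}

```text
time_s: 13.6
tcp_pos: [0.5554, 0.0639, 0.0741]
orientation: [-0.0, 0.002, 1.0, -0.0]
force: [1.1, -0.5, -4.0]
width: 0.0425
grip_force: 11.3
```

Emit:
{"op": "jog_arm", "data": {
  "rows": [
    {"ax": 0,"ay": 0,"az": 0,"dx": 0,"dy": 0,"dz": -0.005,"jaw": 1},
    {"ax": 0,"ay": 0,"az": 0,"dx": 0,"dy": 0,"dz": -0.01,"jaw": 1},
    {"ax": 0,"ay": 0,"az": 0,"dx": 0,"dy": 0,"dz": -0.01,"jaw": 1}
  ]
}}

```text
time_s: 13.98
tcp_pos: [0.5554, 0.0639, 0.0721]
orientation: [-0.0, 0.002, 1.0, -0.0]
force: [-0.2, 0.5, -4.1]
width: 0.0427
grip_force: 11.3
```

Emit:
{"op": "jog_arm", "data": {
  "rows": [
    {"ax": 0,"ay": 0,"az": 0,"dx": 0,"dy": 0,"dz": -0.005,"jaw": 1},
    {"ax": 0,"ay": 0,"az": 0,"dx": 0,"dy": 0,"dz": -0.01,"jaw": 1},
    {"ax": 0,"ay": 0,"az": 0,"dx": 0,"dy": 0,"dz": -0.01,"jaw": 1}
  ]
}}

```text
time_s: 14.35
tcp_pos: [0.5554, 0.0639, 0.0701]
orientation: [-0.0, 0.002, 1.0, -0.0]
force: [-0.1, 0.0, -3.3]
width: 0.0425
grip_force: 11.3
```

Emit:
{"op": "jog_arm", "data": {
  "rows": [
    {"ax": 0,"ay": 0,"az": 0,"dx": 0,"dy": 0,"dz": -0.005,"jaw": 1},
    {"ax": 0,"ay": 0,"az": 0,"dx": 0,"dy": 0,"dz": -0.01,"jaw": 1},
    {"ax": 0,"ay": 0,"az": 0,"dx": 0,"dy": 0,"dz": -0.01,"jaw": 1}
  ]
}}

```text
time_s: 14.72
tcp_pos: [0.5554, 0.0639, 0.0681]
orientation: [-0.0, 0.002, 1.0, -0.0]
force: [-0.1, 1.1, -3.5]
width: 0.043
grip_force: 11.3
```

Emit:
{"op": "jog_arm", "data": {
  "rows": [
    {"ax": 0,"ay": 0,"az": 0,"dx": 0,"dy": 0,"dz": -0.005,"jaw": 1},
    {"ax": 0,"ay": 0,"az": 0,"dx": 0,"dy": 0,"dz": -0.01,"jaw": 1},
    {"ax": 0,"ay": 0,"az": 0,"dx": 0,"dy": 0,"dz": -0.01,"jaw": 1}
  ]
}}

```text
time_s: 15.1
tcp_pos: [0.5554, 0.0639, 0.0661]
orientation: [-0.0, 0.002, 1.0, -0.0]
force: [-0.3, 0.1, -3.9]
width: 0.0428
grip_force: 11.3
```

Emit:
{"op": "jog_arm", "data": {
  "rows": [
    {"ax": 0,"ay": 0,"az": 0,"dx": 0,"dy": 0,"dz": -0.005,"jaw": 1},
    {"ax": 0,"ay": 0,"az": 0,"dx": 0,"dy": 0,"dz": -0.01,"jaw": 1},
    {"ax": 0,"ay": 0,"az": 0,"dx": 0,"dy": 0,"dz": -0.01,"jaw": 1}
  ]
}}

```text
time_s: 15.48
tcp_pos: [0.5554, 0.0639, 0.0641]
orientation: [-0.0, 0.002, 1.0, -0.0]
force: [0.4, 0.2, -3.1]
width: 0.0426
grip_force: 11.3
```

Emit:
{"op": "jog_arm", "data": {
  "rows": [
    {"ax": 0,"ay": 0,"az": 0,"dx": 0,"dy": 0,"dz": -0.005,"jaw": 1},
    {"ax": 0,"ay": 0,"az": 0,"dx": 0,"dy": 0,"dz": -0.01,"jaw": 1},
    {"ax": 0,"ay": 0,"az": 0,"dx": 0,"dy": 0,"dz": -0.01,"jaw": 1}
  ]
}}

```text
time_s: 15.85
tcp_pos: [0.5554, 0.0638, 0.0621]
orientation: [-0.0, 0.002, 1.0, -0.0]
force: [0.3, -0.3, -4.0]
width: 0.0429
grip_force: 11.3
```

Emit:
{"op": "jog_arm", "data": {
  "rows": [
    {"ax": 0,"ay": 0,"az": 0,"dx": 0,"dy": 0,"dz": -0.005,"jaw": 1},
    {"ax": 0,"ay": 0,"az": 0,"dx": 0,"dy": 0,"dz": -0.01,"jaw": 1},
    {"ax": 0,"ay": 0,"az": 0,"dx": 0,"dy": 0,"dz": -0.01,"jaw": 1}
  ]
}}

```text
time_s: 16.23
tcp_pos: [0.5554, 0.0639, 0.0601]
orientation: [-0.0, 0.002, 1.0, -0.0]
force: [0.5, -0.3, -2.8]
width: 0.0427
grip_force: 11.3
```

Emit:
{"op": "jog_arm", "data": {
  "rows": [
    {"ax": 0,"ay": 0,"az": 0,"dx": 0,"dy": 0,"dz": -0.005,"jaw": 1},
    {"ax": 0,"ay": 0,"az": 0,"dx": 0,"dy": 0,"dz": -0.01,"jaw": 1},
    {"ax": 0,"ay": 0,"az": 0,"dx": 0,"dy": 0,"dz": -0.01,"jaw": 1}
  ]
}}

```text
time_s: 16.6
tcp_pos: [0.5554, 0.0639, 0.0581]
orientation: [-0.0, 0.002, 1.0, -0.0]
force: [-0.3, -0.1, -3.6]
width: 0.0429
grip_force: 11.3
```

Emit:
{"op": "jog_arm", "data": {
  "rows": [
    {"ax": 0,"ay": 0,"az": 0,"dx": 0,"dy": 0,"dz": -0.005,"jaw": 1},
    {"ax": 0,"ay": 0,"az": 0,"dx": 0,"dy": 0,"dz": -0.005,"jaw": 1}
  ]
}}

```text
time_s: 16.85
tcp_pos: [0.5557, 0.0641, 0.0573]
orientation: [0.0, 0.002, 1.0, 0.0]
force: [-0.3, 2.4, -0.3]
width: 0.043
grip_force: 11.6
```

Contact: Fz has risen by 3 N and Fy is +2.4, so it's on the -y flank. I'll follow it sideways.

Emit:
{"op": "jog_arm", "data": {
  "rows": [
    {"ax": 0,"ay": 0,"az": 0,"dx": 0,"dy": 0.005,"dz": 0,"jaw": 1},
    {"ax": 0,"ay": 0,"az": 0,"dx": 0,"dy": 0.005,"dz": -0.004,"jaw": 1},
    {"ax": 0,"ay": 0,"az": 0,"dx": 0,"dy": 0.005,"dz": -0.004,"jaw": 1}
  ]
}}

```text
time_s: 17.23
tcp_pos: [0.5556, 0.0647, 0.0567]
orientation: [0.0, 0.002, 1.0, -0.0]
force: [-2.1, -0.4, 5.5]
width: 0.0426
grip_force: 12.3
```

```bash
python3 - <<'E'
from h import *
a=[]
for i in range(4):
    robot.get_image("top");o=robot.get_obs();a.append(np.r_[o["force"],o["wrist_torque"],o["tcp_pos"]])
print(np.mean(a,0).round(4),np.std(a,0).round(2))
E
```

```text
[-2.0351 -1.1142  5.5829 -0.212   0.5014 -0.1834  0.5557  0.0647  0.0567] [0.53 0.2  0.31 0.03 0.03 0.04 0.   0.   0.  ]
```

Now it carries about 9.5 N, but My of +0.5 N m says only the -x V bears it. I'll tip the +x end down slightly.

Emit:
{"op": "jog_arm", "data": {
  "rows": [
    {"ax": 0,"ay": 0.002,"az": 0,"dx": 0,"dy": -0.001,"dz": 0,"jaw": 1},
    {"ax": 0,"ay": 0.004,"az": 0,"dx": 0,"dy": -0.001,"dz": 0,"jaw": 1},
    {"ax": 0,"ay": 0.004,"az": 0,"dx": 0,"dy": -0.001,"dz": 0,"jaw": 1}
  ]
}}

```text
time_s: 17.8
tcp_pos: [0.5554, 0.0646, 0.0567]
orientation: [-0.006, 0.002, 1.0, 0.0]
force: [-3.3, 1.0, 7.3]
width: 0.0429
grip_force: 12.5
```

```bash
cat >r.py <<'E'
from h import *
a=[]
for i in range(4):
    robot.get_image("top");o=robot.get_obs();a.append(np.r_[o["force"],o["wrist_torque"],o["tcp_pos"]])
print(np.mean(a,0).round(4),o["orientation"],o["time_s"],o["width"])
E
python3 r.py
```

```text
[-3.5228 -0.0487  7.2845  0.0267  0.8929 -0.2034  0.5554  0.0646  0.0566] [-6.41083196e-03  1.87097805e-03  9.99977696e-01  8.77163870e-05] 18.0 0.04262927403588992
```

My matches Fx acting over a 0.25 m lever in both readings, so there's no net pitch moment and both V's bear. I'll undo the tip and ease the load a little.

Emit:
{"op": "jog_arm", "data": {
  "rows": [
    {"ax": 0,"ay": -0.002,"az": 0,"dx": -0.001,"dy": 0,"dz": 0,"jaw": 1},
    {"ax": 0,"ay": -0.004,"az": 0,"dx": -0.002,"dy": 0,"dz": 0,"jaw": 1},
    {"ax": 0,"ay": -0.004,"az": 0,"dx": -0.002,"dy": 0,"dz": 0,"jaw": 1}
  ]
}}

```text
time_s: 18.38
tcp_pos: [0.5556, 0.0646, 0.0567]
orientation: [0.001, 0.002, 1.0, 0.0]
force: [1.4, -1.1, 4.3]
width: 0.0427
grip_force: 12.2
```

```bash
python3 r.py
```

```text
[ 1.5556 -0.7166  6.3427 -0.1086 -0.306  -0.2013  0.5556  0.0647  0.0567] [3.85767180e-04 1.80513568e-03 9.99998296e-01 3.40965730e-05] 18.575 0.04253178406018892
```

It is seated: about 10 N up, Fy near 0 and no residual moment. Releasing, then raising.

Emit:
{"op": "jog_arm", "data": {
  "rows": [
    {"ax": 0,"ay": 0,"az": 0,"dx": 0,"dy": 0,"dz": 0.003,"jaw": 0.45},
    {"ax": 0,"ay": 0,"az": 0,"dx": 0,"dy": 0,"dz": 0.003,"jaw": 0.35},
    {"ax": 0,"ay": 0,"az": 0,"dx": 0,"dy": 0,"dz": 0.003,"jaw": 0.3},
    {"ax": 0,"ay": 0,"az": 0,"dx": 0,"dy": 0,"dz": 0.003,"jaw": 0.3}
  ]
}}

```text
time_s: 19.08
tcp_pos: [0.555, 0.0647, 0.0569]
orientation: [-0.0, 0.002, 1.0, -0.0]
force: [-0.1, -0.2, -0.1]
width: 0.0655
grip_force: 0.0
```

```bash
python3 r.py
```

```text
[-0.0719 -0.0606  0.2627  0.0234  0.      0.0012  0.555   0.0647  0.0569] [-5.48136860e-05  1.74092550e-03  9.99998482e-01 -3.90448435e-05] 19.275 0.0657669290798139
```

Emit:
{"op": "jog_arm", "data": {
  "rows": [
    {"ax": 0,"ay": 0,"az": 0,"dx": 0,"dy": 0,"dz": 0.1,"jaw": 0.3},
    {"ax": 0,"ay": 0,"az": 0,"dx": 0,"dy": 0,"dz": 0.3,"jaw": 0.3},
    {"ax": 0,"ay": 0,"az": 0,"dx": 0,"dy": 0,"dz": 0.5,"jaw": 0.3},
    {"ax": 0,"ay": 0,"az": 0,"dx": -0.4,"dy": 0,"dz": 0.6,"jaw": 0.8},
    {"ax": 0,"ay": 0,"az": 0,"dx": -0.65,"dy": 0,"dz": 0.6,"jaw": 1},
    {"ax": 0,"ay": 0,"az": 0,"dx": -0.65,"dy": 0,"dz": 0.6,"jaw": 1},
    {"ax": 0,"ay": 0,"az": 0,"dx": -0.65,"dy": 0,"dz": 0.6,"jaw": 1},
    {"ax": 0,"ay": 0,"az": 0,"dx": -0.65,"dy": 0,"dz": 0.6,"jaw": 1}
  ]
}}

```text
time_s: 20.27
tcp_pos: [0.4261, 0.0647, 0.177]
orientation: [0.0, 0.002, 1.0, -0.0]
force: [1.2, -0.2, -0.3]
width: 0.0191
grip_force: 0.0
```

```bash
python3 r.py; python3 - <<'E'
from h import *
np.set_printoptions(precision=4,suppress=True)
w=robot.get_image("wrist");q=robot.get_image("side")
for t in("stop","v_mid","clamp_grip","cartridge"):
    for x in robot.spot_point(w,t)[:2]: print(t,x["pixel"],x["confidence"],atz(w,x["pixel"],{"clamp_grip":.15,"cartridge":.075}.get(t,.083)))
cv2.imwrite("pics/w6.png",np.hstack([cv2.resize(w["frame"][:384,0:512],(480,360)),cv2.resize(q["frame"][120:240,180:280],(300,360),interpolation=2)]))
E
```

```text
[-0.4753 -0.3123  0.6871  0.0607  0.0242 -0.0165  0.4258  0.0645  0.1767] [-3.01895122e-04  2.01945205e-03  9.99997779e-01 -5.22404033e-04] 20.475 0.0035162208224193514
stop [252.8, 341.8] 0.73 [0.6369 0.062  0.083 ]
clamp_grip [432.4, 255.4] 0.66 [0.4704 0.2306 0.15  ]
cartridge [85.1, 187.8] 0.84 [ 0.4244 -0.1293  0.075 ]
```

View pics/w6.png

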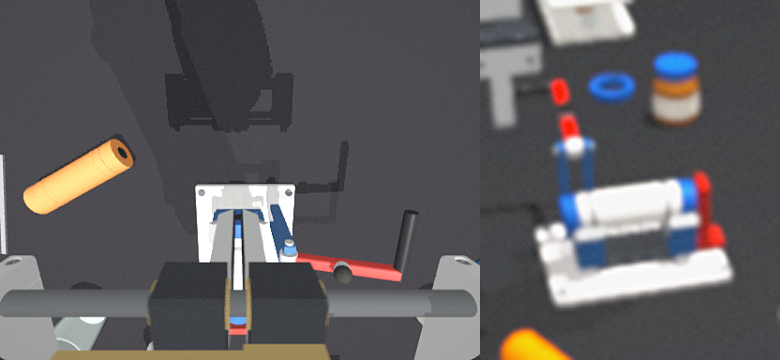

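The cartridge lies level in both V's, with a gap to the stop. The fingers are closed beyond its free end. Lowering and pushing along +x.

Emit:
{"op": "jog_arm", "data": {
  "rows": [
    {"ax": 0,"ay": 0,"az": 0,"dx": 0,"dy": 0,"dz": -0.2,"jaw": 1},
    {"ax": 0,"ay": 0,"az": 0,"dx": 0,"dy": 0,"dz": -0.4,"jaw": 1},
    {"ax": 0,"ay": 0,"az": 0,"dx": 0,"dy": 0,"dz": -0.54,"jaw": 1},
    {"ax": 0,"ay": 0,"az": 0,"dx": 0.07,"dy": 0,"dz": -0.54,"jaw": 1},
    {"ax": 0,"ay": 0,"az": 0,"dx": 0.15,"dy": 0,"dz": -0.54,"jaw": 1},
    {"ax": 0,"ay": 0,"az": 0,"dx": 0.18,"dy": 0,"dz": -0.54,"jaw": 1},
    {"ax": 0,"ay": 0,"az": 0,"dx": 0.18,"dy": 0,"dz": -0.54,"jaw": 1}
  ]
}}

```text
time_s: 21.65
tcp_pos: [0.4619, 0.0647, 0.0696]
orientation: [0.0, 0.002, 1.0, 0.0]
force: [-1.0, -0.7, -1.5]
width: 0.0007
grip_force: 0.0
```

Emit:
{"op": "jog_arm", "data": {
  "rows": [
    {"ax": 0,"ay": 0,"az": 0,"dx": 0.01,"dy": 0,"dz": 0,"jaw": 1},
    {"ax": 0,"ay": 0,"az": 0,"dx": 0.02,"dy": 0,"dz": 0,"jaw": 1},
    {"ax": 0,"ay": 0,"az": 0,"dx": 0.03,"dy": 0,"dz": 0,"jaw": 1},
    {"ax": 0,"ay": 0,"az": 0,"dx": 0.03,"dy": 0,"dz": 0,"jaw": 1}
  ]
}}

```text
time_s: 22.15
tcp_pos: [0.4671, 0.0647, 0.069]
orientation: [-0.0, 0.002, 1.0, -0.0]
force: [-0.3, -0.4, 0.8]
width: 0.0004
grip_force: 0.0
```

Emit:
{"op": "jog_arm", "data": {
  "rows": [
    {"ax": 0,"ay": 0,"az": 0,"dx": 0.01,"dy": 0,"dz": 0,"jaw": 1},
    {"ax": 0,"ay": 0,"az": 0,"dx": 0.02,"dy": 0,"dz": 0,"jaw": 1},
    {"ax": 0,"ay": 0,"az": 0,"dx": 0.02,"dy": 0,"dz": 0,"jaw": 1}
  ]
}}

```text
time_s: 22.52
tcp_pos: [0.4709, 0.0647, 0.0689]
orientation: [-0.0, 0.002, 1.0, -0.0]
force: [-2.7, 0.6, 1.1]
width: 0.0007
grip_force: 1.1
```

Emit:
{"op": "jog_arm", "data": {
  "rows": [
    {"ax": 0,"ay": 0,"az": 0,"dx": 0.01,"dy": 0,"dz": 0,"jaw": 1},
    {"ax": 0,"ay": 0,"az": 0,"dx": 0.02,"dy": 0,"dz": 0,"jaw": 1},
    {"ax": 0,"ay": 0,"az": 0,"dx": 0.02,"dy": 0,"dz": 0,"jaw": 1}
  ]
}}

```text
time_s: 22.9
tcp_pos: [0.4754, 0.0647, 0.069]
orientation: [0.0, 0.002, 1.0, -0.0]
force: [-0.2, -0.7, -0.8]
width: 0.0006
grip_force: 0.4
```

Emit:
{"op": "jog_arm", "data": {
  "rows": [
    {"ax": 0,"ay": 0,"az": 0,"dx": 0.01,"dy": 0,"dz": 0,"jaw": 1},
    {"ax": 0,"ay": 0,"az": 0,"dx": 0.015,"dy": 0,"dz": 0,"jaw": 1},
    {"ax": 0,"ay": 0,"az": 0,"dx": 0.015,"dy": 0,"dz": 0,"jaw": 1}
  ]
}}

```text
time_s: 23.28
tcp_pos: [0.4774, 0.0646, 0.0688]
orientation: [-0.001, 0.002, 1.0, -0.0]
force: [-6.6, -0.1, 3.6]
width: 0.0002
grip_force: 3.2
```

Emit:
{"op": "jog_arm", "data": {
  "rows": [
    {"ax": 0,"ay": 0,"az": 0,"dx": 0.005,"dy": 0,"dz": 0,"jaw": 1},
    {"ax": 0,"ay": 0,"az": 0,"dx": 0.01,"dy": 0,"dz": 0,"jaw": 1},
    {"ax": 0,"ay": 0,"az": 0,"dx": 0.01,"dy": 0,"dz": 0,"jaw": 1}
  ]
}}

```text
time_s: 23.65
tcp_pos: [0.4783, 0.0646, 0.0687]
orientation: [-0.002, 0.002, 1.0, -0.0]
force: [-12.8, 0.5, 9.5]
width: 0.0004
grip_force: 6.5
```

The cartridge bears on the stop at -12.8 N, with rising resistance and about 2.5 mm of spring travel. Backing off and looking at the handle.

Emit:
{"op": "jog_arm", "data": {
  "rows": [
    {"ax": 0,"ay": 0,"az": 0,"dx": 0.003,"dy": 0,"dz": 0,"jaw": 1},
    {"ax": 0,"ay": 0,"az": 0,"dx": 0.003,"dy": 0,"dz": 0,"jaw": 1},
    {"ax": 0,"ay": 0,"az": 0,"dx": -0.02,"dy": 0,"dz": 0,"jaw": 1},
    {"ax": 0,"ay": 0,"az": 0,"dx": -0.07,"dy": 0,"dz": 0,"jaw": 1},
    {"ax": 0,"ay": 0,"az": 0,"dx": -0.17,"dy": 0,"dz": 0.05,"jaw": 1},
    {"ax": 0,"ay": 0,"az": 0,"dx": -0.2,"dy": 0,"dz": 0.3,"jaw": 0.6},
    {"ax": 0,"ay": 0,"az": 0,"dx": -0.2,"dy": 0,"dz": 0.6,"jaw": 0.6},
    {"ax": 0,"ay": 0,"az": 0,"dx": -0.2,"dy": 0.2,"dz": 0.9,"jaw": 0.6},
    {"ax": 0,"ay": 0,"az": 0,"dx": -0.15,"dy": 0.45,"dz": 0.95,"jaw": 0.6},
    {"ax": 0,"ay": 0,"az": 0,"dx": -0.1,"dy": 0.6,"dz": 0.95,"jaw": 0.6},
    {"ax": 0,"ay": 0,"az": 0,"dx": -0.1,"dy": 0.75,"dz": 0.95,"jaw": 0.6},
    {"ax": 0,"ay": 0,"az": 0,"dx": -0.1,"dy": 0.75,"dz": 0.95,"jaw": 0.6}
  ]
}}

```text
time_s: 25.15
tcp_pos: [0.4596, 0.2166, 0.2587]
orientation: [0.0, 0.0, 1.0, -0.0]
force: [-0.0, -0.4, -0.2]
width: 0.0376
grip_force: 0.0
```

```bash
python3 - <<'E'
from h import *
from scipy.optimize import brentq
np.set_printoptions(precision=4,suppress=True)
o=robot.get_obs();print(o["tcp_pos"],o["force"],o["time_s"],o["width"])
w=robot.get_image("wrist")
def onarc(p,px):
    return [ (z,atz(p,px,z)) for z in np.arange(.125,.2,.001) if abs(np.hypot(atz(p,px,z)[1]-.1197,z-.129)-.11)<.0012]
for x in robot.spot_point(w,"clamp_grip")[:2]: print(x["pixel"],x["confidence"],[ (round(z,3),v.round(4)) for z,v in onarc(w,x["pixel"])])
for n in("top","side"):
    p=robot.get_image(n)
    for x in robot.spot_point(p,"clamp_grip")[:1]: print(n,x["pixel"],x["confidence"],[v.round(4) for z,v in onarc(p,x["pixel"])])
    if n=="side": s=p["frame"][110:240,160:290]
cv2.imwrite("pics/w7.png",np.hstack([w["frame"],cv2.resize(s,(288,384),interpolation=2)]))
E
```

```text
[0.4596 0.2166 0.2587] [-0.0212 -0.3767 -0.2459] 25.15 0.03757095549258583
[262.5, 194.4] 0.65 [(np.float64(0.149), array([0.4697, 0.2267, 0.149 ])), (np.float64(0.15), array([0.4694, 0.2267, 0.15  ])), (np.float64(0.151), array([0.4691, 0.2267, 0.151 ])), (np.float64(0.152), array([0.4688, 0.2266, 0.152 ])), (np.float64(0.153), array([0.4685, 0.2266, 0.153 ])), (np.float64(0.154), array([0.4681, 0.2266, 0.154 ])), (np.float64(0.155), array([0.4678, 0.2265, 0.155 ])), (np.float64(0.156), array([0.4675, 0.2265, 0.156 ])), (np.float64(0.157), array([0.4672, 0.2265, 0.157 ])), (np.float64(0.158), array([0.4669, 0.2264, 0.158 ])), (np.float64(0.159), array([0.4666, 0.2264, 0.159 ])), (np.float64(0.16), array([0.4663, 0.2264, 0.16  ]))]
top [334.3, 159.1] 0.73 []
side [192.7, 152.9] 0.42 [array([0.4594, 0.2295, 0.141 ])]
```

View pics/w7.png

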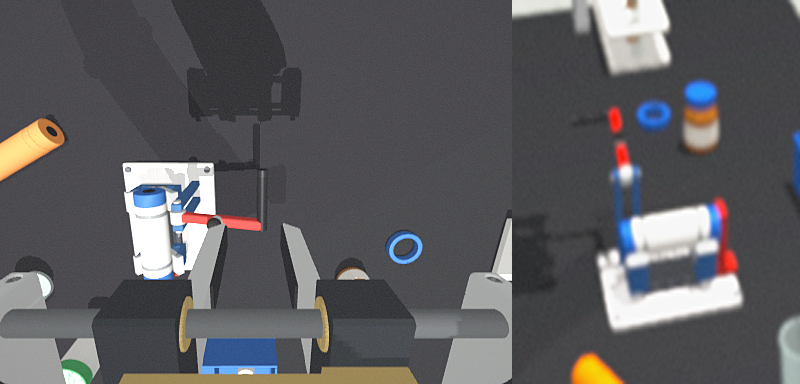

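The cartridge is now up against the stop (side view). The handle bar runs from (262,170) to (262,228), so its grip point is at about (0.467, 0.2265, 0.153).

Emit:
{"op": "jog_arm", "data": {
  "rows": [
    {"ax": 0,"ay": 0,"az": 0,"dx": 0.032,"dy": 0.05,"dz": -0.2,"jaw": 0.6},
    {"ax": 0,"ay": 0,"az": 0,"dx": 0.032,"dy": 0.05,"dz": -0.4,"jaw": 0.6},
    {"ax": 0,"ay": 0,"az": 0,"dx": 0.032,"dy": 0.05,"dz": -0.56,"jaw": 0.6},
    {"ax": 0,"ay": 0,"az": 0,"dx": 0.032,"dy": 0.05,"dz": -0.62,"jaw": 0.6},
    {"ax": 0,"ay": 0,"az": 0,"dx": 0.032,"dy": 0.05,"dz": -0.62,"jaw": 0.6}
  ]
}}

```text
time_s: 26.08
tcp_pos: [0.4665, 0.2244, 0.1351]
orientation: [-0.0, 0.002, 1.0, -0.0]
force: [0.1, 0.0, -0.0]
width: 0.0378
grip_force: 0.0
```

Emit:
{"op": "jog_arm", "data": {
  "rows": [
    {"ax": 0,"ay": 0,"az": 0,"dx": 0,"dy": 0,"dz": 0,"jaw": 0.8},
    {"ax": 0,"ay": 0,"az": 0,"dx": 0,"dy": 0,"dz": 0,"jaw": 1},
    {"ax": 0,"ay": 0,"az": 0,"dx": 0,"dy": 0,"dz": 0,"jaw": 1},
    {"ax": 0,"ay": 0,"az": 0,"dx": 0,"dy": 0,"dz": 0,"jaw": 1},
    {"ax": 0,"ay": 0,"az": 0,"dx": 0,"dy": 0,"dz": 0,"jaw": 1}
  ],
  "squeeze": 15
}}

```text
time_s: 26.7
tcp_pos: [0.4668, 0.2253, 0.1355]
orientation: [0.0, 0.002, 1.0, 0.0]
force: [0.5, 1.3, 2.5]
width: 0.0006
grip_force: 1.3
```

The fingers closed to 0.6 mm with Fz of +2.5, so the bar lies lower, under the tips (z about 0.129). Raise, open and go lower.

Emit:
{"op": "jog_arm", "data": {
  "rows": [
    {"ax": 0,"ay": 0,"az": 0,"dx": 0,"dy": 0,"dz": 0.1,"jaw": 0.9},
    {"ax": 0,"ay": 0,"az": 0,"dx": 0,"dy": 0,"dz": 0.2,"jaw": 0.5},
    {"ax": 0,"ay": 0,"az": 0,"dx": 0,"dy": 0,"dz": 0.2,"jaw": 0.5},
    {"ax": 0,"ay": 0,"az": 0,"dx": 0,"dy": 0,"dz": 0.2,"jaw": 0.5},
    {"ax": 0,"ay": 0,"az": 0,"dx": 0,"dy": 0,"dz": 0.2,"jaw": 0.5}
  ]
}}

```text
time_s: 27.32
tcp_pos: [0.4661, 0.2244, 0.1742]
orientation: [-0.0, 0.002, 1.0, -0.0]
force: [0.5, -0.7, -1.3]
width: 0.0451
grip_force: 0.0
```

```bash
python3 - <<'E'
from h import *
np.set_printoptions(precision=4,suppress=True)
o=robot.get_obs();print(o["tcp_pos"],o["force"],o["time_s"],o["width"])
w=robot.get_image("wrist");print([(x["pixel"],x["confidence"]) for x in robot.spot_point(w,"clamp_grip")[:2]])
g=cv2.inRange(w["frame"],(0,0,0),(45,45,45))
for v in range(150,260,10):
    for z in(.12,.13,.15): pass
for px in((262,180),(262,200),(262,220)): print([atz(w,px,z) for z in(.11,.13,.15)])
cv2.imwrite("pics/w8.png",w["frame"])
E
```

```text
[0.4661 0.2244 0.1742] [ 0.5447 -0.6548 -1.2835] 27.325 0.04513055825064411
[([258.5, 212.1], 0.67), ([142.5, 235.7], 0.63)]
[array([0.4473, 0.2324, 0.11  ]), array([0.4423, 0.2318, 0.13  ]), array([0.4374, 0.2312, 0.15  ])]
[array([0.4682, 0.2325, 0.11  ]), array([0.4617, 0.2319, 0.13  ]), array([0.4552, 0.2313, 0.15  ])]
[array([0.4902, 0.2326, 0.11  ]), array([0.482, 0.232, 0.13 ]), array([0.4739, 0.2314, 0.15  ])]
```

View pics/w8.png

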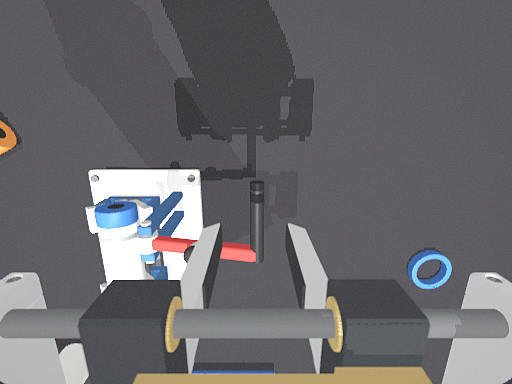

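The bar (column 257, rows 182-262) lies centred between the open fingers, at about y 0.228 and z 0.129, so the arm is nearly flat. That was my last picture; from here I go by numbers and feel.

Emit:
{"op": "jog_arm", "data": {
  "rows": [
    {"ax": 0,"ay": 0,"az": 0,"dx": 0,"dy": 0.015,"dz": -0.1,"jaw": 0.5},
    {"ax": 0,"ay": 0,"az": 0,"dx": 0,"dy": 0.015,"dz": -0.22,"jaw": 0.5},
    {"ax": 0,"ay": 0,"az": 0,"dx": 0,"dy": 0.015,"dz": -0.31,"jaw": 0.5},
    {"ax": 0,"ay": 0,"az": 0,"dx": 0,"dy": 0.015,"dz": -0.31,"jaw": 0.7},
    {"ax": 0,"ay": 0,"az": 0,"dx": 0,"dy": 0.015,"dz": -0.31,"jaw": 0.9},
    {"ax": 0,"ay": 0,"az": 0,"dx": 0,"dy": 0.015,"dz": -0.31,"jaw": 1},
    {"ax": 0,"ay": 0,"az": 0,"dx": 0,"dy": 0.015,"dz": -0.31,"jaw": 1},
    {"ax": 0,"ay": 0,"az": 0,"dx": 0,"dy": 0.015,"dz": -0.31,"jaw": 1}
  ]
}}

```text
time_s: 28.42
tcp_pos: [0.4667, 0.2272, 0.1133]
orientation: [0.0, 0.002, 1.0, -0.0]
force: [0.8, -4.2, 1.3]
width: 0.0113
grip_force: 15.0
```

Bar gripped at 11.3 mm width. Leading it along the arc, first 0.4 rad as a check.

Emit:
{"op": "jog_arm", "data": {
  "rows": [
    {"ax": 0,"ay": 0,"az": 0,"dx": 0,"dy": -0.003,"dz": 0.055,"jaw": 1},
    {"ax": 0,"ay": 0,"az": 0,"dx": 0,"dy": -0.011,"dz": 0.109,"jaw": 1},
    {"ax": 0,"ay": 0,"az": 0,"dx": 0,"dy": -0.025,"dz": 0.163,"jaw": 1},
    {"ax": 0,"ay": 0,"az": 0,"dx": 0,"dy": -0.043,"dz": 0.214,"jaw": 1}
  ]
}}

```text
time_s: 28.92
tcp_pos: [0.4647, 0.2122, 0.1535]
orientation: [-0.003, 0.004, 1.0, -0.005]
force: [0.2, -30.5, -24.8]
width: 0.0136
grip_force: 15.0
```

The force is radial (about 40 N outward pull) at an angle of about 0.6 rad: the arm started at about 0.2 rad, so my path ran outside the arc. Relieving.

Emit:
{"op": "jog_arm", "data": {
  "rows": [
    {"ax": 0,"ay": 0,"az": 0,"dx": 0,"dy": -0.035,"dz": -0.012,"jaw": 1},
    {"ax": 0,"ay": 0,"az": 0,"dx": 0,"dy": -0.035,"dz": -0.012,"jaw": 1}
  ]
}}

```text
time_s: 29.18
tcp_pos: [0.465, 0.2118, 0.1532]
orientation: [-0.001, 0.002, 1.0, -0.0]
force: [-6.6, -1.5, 2.0]
width: 0.0115
grip_force: 15.0
```

```bash
python3 r.py; python3 - <<'E'
from h import *
np.set_printoptions(precision=4,suppress=True)
p=robot.get_image("top");q=robot.get_image("side");w=robot.get_image("wrist")
for t in("clamp_grip","clamp_pad"):
  for n,x in(("t",p),("s",q),("w",w)):print(t,n,[(a["pixel"],round(a["confidence"],2),atz(x,a["pixel"],.18)) for a in robot.spot_point(x,t)[:2]])
for n,x in(("t",p),("s",q),("w",w)):
    h=cv2.cvtColor(x["frame"],cv2.COLOR_BGR2HSV);red=cv2.inRange(h,(0,150,70),(8,255,255))|cv2.inRange(h,(172,150,70),(180,255,255))
    c,_,s,m=cv2.connectedComponentsWithStats(red);print(n,[(s[i].tolist(),m[i].round(1)) for i in range(1,c) if s[i,4]>15])
E
```

```text
[-6.7109 -2.4131  1.088  -0.5205  1.6801  0.0751  0.465   0.2118  0.1531] [-1.29403772e-03  1.59560895e-03  9.99997819e-01 -3.75838760e-04] 29.375 0.011580526709092724
clamp_grip t []
clamp_grip s [([197.1, 144.0], 0.62, array([0.4762, 0.2174, 0.18  ]))]
clamp_grip w [([253.4, 242.5], 0.78, array([0.4692, 0.2113, 0.18  ])), ([145.2, 242.8], 0.6, array([0.4692, 0.1348, 0.18  ]))]
clamp_pad t []
clamp_pad s [([208.3, 152.5], 0.59, array([0.5039, 0.1441, 0.18  ]))]
clamp_pad w [([171.9, 284.0], 0.46, array([0.5029, 0.1507, 0.18  ]))]
t [([342, 140, 11, 11, 89], array([346.9, 144.8])), ([221, 171, 13, 4, 43], array([227.1, 172.3])), ([178, 209, 11, 4, 39], array([182.7, 210.5])), ([198, 210, 9, 5, 36], array([201.9, 212.2]))]
s [([204, 140, 6, 13, 59], array([206.6, 145.8])), ([207, 157, 6, 9, 43], array([209.4, 160.9])), ([252, 177, 10, 26, 96], array([255.9, 192.7])), ([310, 224, 13, 11, 108], array([316., 229.]))]
w [([154, 249, 63, 31, 773], array([183. , 263.8])), ([243, 280, 6, 22, 50], array([244.8, 292.3])), ([114, 339, 31, 8, 68], array([130.9, 341.1]))]
```

Emit:
{"op": "jog_arm", "data": {
  "rows": [
    {"ax": 0,"ay": 0,"az": 0,"dx": -0.006,"dy": -0.042,"dz": 0.057,"jaw": 1},
    {"ax": 0,"ay": 0,"az": 0,"dx": -0.008,"dy": -0.1,"dz": 0.116,"jaw": 1},
    {"ax": 0,"ay": 0,"az": 0,"dx": -0.008,"dy": -0.166,"dz": 0.166,"jaw": 1}
  ]
}}

```text
time_s: 30.2
tcp_pos: [0.4649, 0.1788, 0.188]
orientation: [0.0, 0.002, 1.0, 0.001]
force: [-2.8, 4.0, -2.6]
width: 0.0117
grip_force: 15.0
```

```bash
python3 r.py
```

```text
[-6.5254  2.3084  6.9782  0.6823  1.7048  0.0455  0.4649  0.178   0.1886] [2.94347477e-04 2.09288088e-03 9.99997295e-01 9.70963162e-04] 30.4 0.01106280089290623
```

Emit:
{"op": "jog_arm", "data": {
  "rows": [
    {"ax": 0,"ay": 0,"az": 0,"dx": -0.008,"dy": -0.048,"dz": 0.031,"jaw": 1},
    {"ax": 0,"ay": 0,"az": 0,"dx": -0.008,"dy": -0.097,"dz": 0.053,"jaw": 1},
    {"ax": 0,"ay": 0,"az": 0,"dx": -0.008,"dy": -0.149,"dz": 0.071,"jaw": 1},
    {"ax": 0,"ay": 0,"az": 0,"dx": -0.008,"dy": -0.203,"dz": 0.082,"jaw": 1},
    {"ax": 0,"ay": 0,"az": 0,"dx": -0.008,"dy": -0.258,"dz": 0.089,"jaw": 1},
    {"ax": 0,"ay": 0,"az": 0,"dx": -0.008,"dy": -0.313,"dz": 0.09,"jaw": 1}
  ]
}}

```text
time_s: 31.15
tcp_pos: [0.4642, 0.1159, 0.206]
orientation: [0.001, 0.002, 1.0, 0.001]
force: [1.4, 3.8, 3.9]
width: 0.0113
grip_force: 15.0
```

```bash
python3 r.py
```

```text
[ 0.3506 -2.4584 11.571  -0.3295 -0.0413  0.0234  0.4641  0.1149  0.2058] [8.73824566e-04 2.41551285e-03 9.99996686e-01 1.73712924e-04] 31.35 0.011332190457465972
```

Emit:
{"op": "jog_arm", "data": {
  "rows": [
    {"ax": 0,"ay": 0,"az": 0,"dx": 0,"dy": -0.075,"dz": -0.003,"jaw": 1},
    {"ax": 0,"ay": 0,"az": 0,"dx": 0,"dy": -0.157,"dz": -0.024,"jaw": 1},
    {"ax": 0,"ay": 0,"az": 0,"dx": 0,"dy": -0.233,"dz": -0.058,"jaw": 1},
    {"ax": 0,"ay": 0,"az": 0,"dx": 0,"dy": -0.304,"dz": -0.101,"jaw": 1},
    {"ax": 0,"ay": 0,"az": 0,"dx": 0,"dy": -0.368,"dz": -0.154,"jaw": 1}
  ]
}}

```text
time_s: 31.98
tcp_pos: [0.463, 0.0416, 0.173]
orientation: [-0.0, 0.002, 1.0, -0.0]
force: [0.1, 4.8, 0.7]
width: 0.0116
grip_force: 15.0
```

```bash
python3 r.py
```

```text
[ 3.6431 -2.9734 -3.2976 -0.5014 -0.7609 -0.0155  0.4629  0.041   0.1726] [-5.76670489e-04  2.21702594e-03  9.99997078e-01 -7.72374415e-04] 32.175 0.011639644316633913
```

Emit:
{"op": "jog_arm", "data": {
  "rows": [
    {"ax": 0,"ay": 0,"az": 0,"dx": 0.005,"dy": -0.047,"dz": -0.056,"jaw": 1},
    {"ax": 0,"ay": 0,"az": 0,"dx": 0.005,"dy": -0.092,"dz": -0.125,"jaw": 1},
    {"ax": 0,"ay": 0,"az": 0,"dx": 0.005,"dy": -0.115,"dz": -0.175,"jaw": 1},
    {"ax": 0,"ay": 0,"az": 0,"dx": 0.005,"dy": -0.13,"dz": -0.215,"jaw": 1}
  ]
}}

```text
time_s: 32.67
tcp_pos: [0.4631, 0.016, 0.1301]
orientation: [-0.001, 0.002, 1.0, -0.0]
force: [-5.7, -3.7, 3.9]
width: 0.0114
grip_force: 15.0
```

```bash
python3 r.py
```

```text
[-3.6051 -4.7926 -1.4608 -1.0752  0.7738 -0.0285  0.4631  0.0159  0.1299] [-1.25208625e-03  1.85962176e-03  9.99997296e-01 -6.18067181e-04] 32.875 0.011265385942002364
```

Emit:
{"op": "jog_arm", "data": {
  "rows": [
    {"ax": 0,"ay": 0,"az": 0,"dx": 0,"dy": -0.014,"dz": -0.041,"jaw": 1},
    {"ax": 0,"ay": 0,"az": 0,"dx": 0,"dy": -0.022,"dz": -0.078,"jaw": 1},
    {"ax": 0,"ay": 0,"az": 0,"dx": 0,"dy": -0.026,"dz": -0.1,"jaw": 1},
    {"ax": 0,"ay": 0,"az": 0,"dx": 0,"dy": -0.026,"dz": -0.1,"jaw": 1}
  ]
}}

```text
time_s: 33.38
tcp_pos: [0.4631, 0.0112, 0.1102]
orientation: [-0.001, 0.002, 1.0, -0.0]
force: [-3.8, -3.5, -2.6]
width: 0.0113
grip_force: 15.0
```

```bash
python3 r.py
```

```text
[-4.1652 -3.8511 -2.0771 -0.8436  0.9674 -0.03    0.4631  0.0112  0.1103] [-1.14435780e-03  1.68505972e-03  9.99997852e-01 -3.84623105e-04] 33.575 0.01193323087722144
```

Emit:
{"op": "jog_arm", "data": {
  "rows": [
    {"ax": 0,"ay": 0,"az": 0,"dx": 0,"dy": -0.003,"dz": -0.03,"jaw": 1},
    {"ax": 0,"ay": 0,"az": 0,"dx": 0,"dy": -0.005,"dz": -0.06,"jaw": 1},
    {"ax": 0,"ay": 0,"az": 0,"dx": 0,"dy": -0.006,"dz": -0.085,"jaw": 1},
    {"ax": 0,"ay": 0,"az": 0,"dx": 0,"dy": -0.006,"dz": -0.09,"jaw": 1}
  ]
}}

```text
time_s: 34.08
tcp_pos: [0.4631, 0.0098, 0.0923]
orientation: [-0.001, 0.002, 1.0, -0.0]
force: [-5.5, -5.5, 3.6]
width: 0.0115
grip_force: 15.0
```

Emit:
{"op": "jog_arm", "data": {
  "rows": [
    {"ax": 0,"ay": 0,"az": 0,"dx": 0,"dy": 0.001,"dz": -0.015,"jaw": 1},
    {"ax": 0,"ay": 0,"az": 0,"dx": 0,"dy": 0.003,"dz": -0.03,"jaw": 1},
    {"ax": 0,"ay": 0,"az": 0,"dx": 0,"dy": 0.003,"dz": -0.035,"jaw": 1}
  ]
}}

```text
time_s: 34.45
tcp_pos: [0.4631, 0.01, 0.0854]
orientation: [-0.001, 0.002, 1.0, -0.001]
force: [-4.7, -8.3, 2.2]
width: 0.0115
grip_force: 15.0
```

Emit:
{"op": "jog_arm", "data": {
  "rows": [
    {"ax": 0,"ay": 0,"az": 0,"dx": -0.004,"dy": -0.006,"dz": -0.015,"jaw": 1},
    {"ax": 0,"ay": 0,"az": 0,"dx": -0.004,"dy": -0.004,"dz": -0.03,"jaw": 1},
    {"ax": 0,"ay": 0,"az": 0,"dx": -0.004,"dy": -0.004,"dz": -0.03,"jaw": 1}
  ]
}}

```text
time_s: 34.83
tcp_pos: [0.4632, 0.0103, 0.0795]
orientation: [-0.0, 0.002, 1.0, -0.0]
force: [-1.6, 1.2, -2.1]
width: 0.0113
grip_force: 15.0
```

```bash
python3 r.py
```

```text
[-2.8535  1.2283 -3.0169  0.4702  0.7133 -0.0322  0.4632  0.0103  0.0796] [-2.90607265e-04  1.61402779e-03  9.99998655e-01  7.02435904e-06] 35.025 0.011500967070798965
```

Emit:
{"op": "jog_arm", "data": {
  "rows": [
    {"ax": 0,"ay": 0,"az": 0,"dx": 0,"dy": 0.002,"dz": -0.01,"jaw": 1},
    {"ax": 0,"ay": 0,"az": 0,"dx": 0,"dy": 0.003,"dz": -0.02,"jaw": 1},
    {"ax": 0,"ay": 0,"az": 0,"dx": 0,"dy": 0.003,"dz": -0.02,"jaw": 1}
  ]
}}

```text
time_s: 35.4
tcp_pos: [0.4632, 0.0108, 0.0757]
orientation: [-0.0, 0.002, 1.0, 0.0]
force: [-4.5, 1.1, -2.6]
width: 0.0119
grip_force: 15.0
```

Emit:
{"op": "jog_arm", "data": {
  "rows": [
    {"ax": 0,"ay": 0,"az": 0,"dx": 0,"dy": 0.002,"dz": -0.01,"jaw": 1},
    {"ax": 0,"ay": 0,"az": 0,"dx": 0,"dy": 0.003,"dz": -0.02,"jaw": 1},
    {"ax": 0,"ay": 0,"az": 0,"dx": 0,"dy": 0.003,"dz": -0.02,"jaw": 1}
  ]
}}

```text
time_s: 35.78
tcp_pos: [0.4633, 0.0113, 0.0717]
orientation: [-0.0, 0.002, 1.0, -0.0]
force: [-5.1, 1.1, -0.8]
width: 0.0119
grip_force: 15.0
```

Emit:
{"op": "jog_arm", "data": {
  "rows": [
    {"ax": 0,"ay": 0,"az": 0,"dx": 0,"dy": 0.002,"dz": -0.01,"jaw": 1},
    {"ax": 0,"ay": 0,"az": 0,"dx": 0,"dy": 0.002,"dz": -0.01,"jaw": 1}
  ]
}}

```text
time_s: 36.02
tcp_pos: [0.4633, 0.0117, 0.0698]
orientation: [-0.0, 0.002, 1.0, 0.0]
force: [-4.5, 0.1, 0.7]
width: 0.0115
grip_force: 15.0
```

Emit:
{"op": "jog_arm", "data": {
  "rows": [
    {"ax": 0,"ay": 0,"az": 0,"dx": 0,"dy": 0.002,"dz": -0.01,"jaw": 1},
    {"ax": 0,"ay": 0,"az": 0,"dx": 0,"dy": 0.002,"dz": -0.01,"jaw": 1}
  ]
}}

```text
time_s: 36.28
tcp_pos: [0.4633, 0.0121, 0.0678]
orientation: [-0.0, 0.002, 1.0, -0.0]
force: [-4.4, 0.7, 0.4]
width: 0.0117
grip_force: 15.0
```

```bash
python3 r.py
```

```text
[-4.8608  0.6787  1.6922  0.3021  1.1487 -0.0336  0.4633  0.0121  0.0678] [-1.77802581e-04  1.71863959e-03  9.99998507e-01 -2.42029219e-05] 36.475 0.011340185830640795
```

Emit:
{"op": "jog_arm", "data": {
  "rows": [
    {"ax": 0,"ay": 0,"az": 0,"dx": 0,"dy": 0.002,"dz": -0.01,"jaw": 1},
    {"ax": 0,"ay": 0,"az": 0,"dx": 0,"dy": 0.002,"dz": -0.01,"jaw": 1}
  ]
}}

```text
time_s: 36.72
tcp_pos: [0.4634, 0.0125, 0.0658]
orientation: [-0.0, 0.002, 1.0, 0.0]
force: [-6.0, 1.1, 1.9]
width: 0.0113
grip_force: 15.0
```

Emit:
{"op": "jog_arm", "data": {
  "rows": [
    {"ax": 0,"ay": 0,"az": 0,"dx": 0,"dy": 0.003,"dz": -0.01,"jaw": 1},
    {"ax": 0,"ay": 0,"az": 0,"dx": 0,"dy": 0.003,"dz": -0.01,"jaw": 1}
  ]
}}

```text
time_s: 36.98
tcp_pos: [0.4633, 0.0129, 0.0638]
orientation: [-0.0, 0.002, 1.0, -0.0]
force: [-6.4, 0.7, 3.9]
width: 0.0117
grip_force: 15.0
```

```bash
python3 r.py
```

```text
[-5.7788 -0.1632  3.6611  0.0679  1.2813 -0.0318  0.4633  0.0129  0.0638] [-1.27966799e-04  1.83640525e-03  9.99998304e-01 -5.24106462e-05] 37.175 0.011144268283836616
```

The force rises at 0.5 N/mm from TCP z of about 0.076, as the pad spring should. It now stands about 6 N above the moving force. Letting go.

Emit:
{"op": "jog_arm", "data": {
  "rows": [
    {"ax": 0,"ay": 0,"az": 0,"dx": 0,"dy": 0,"dz": 0,"jaw": 1},
    {"ax": 0,"ay": 0,"az": 0,"dx": 0,"dy": 0,"dz": 0,"jaw": 0.7},
    {"ax": 0,"ay": 0,"az": 0,"dx": 0,"dy": 0,"dz": 0,"jaw": 0.55},
    {"ax": 0,"ay": 0,"az": 0,"dx": 0,"dy": 0,"dz": 0,"jaw": 0.55},
    {"ax": 0,"ay": 0,"az": 0,"dx": 0,"dy": 0,"dz": 0.1,"jaw": 0.55},
    {"ax": 0,"ay": 0,"az": 0,"dx": 0,"dy": 0,"dz": 0.3,"jaw": 0.55},
    {"ax": 0,"ay": 0,"az": 0,"dx": -0.1,"dy": 0,"dz": 0.6,"jaw": 0.55},
    {"ax": 0,"ay": 0,"az": 0,"dx": -0.1,"dy": 0,"dz": 0.9,"jaw": 0.55},
    {"ax": 0,"ay": 0,"az": 0,"dx": -0.1,"dy": 0,"dz": 0.9,"jaw": 0.55}
  ]
}}

```text
time_s: 38.3
tcp_pos: [0.4457, 0.0136, 0.2478]
orientation: [0.003, 0.002, 1.0, 0.002]
force: [-0.2, -0.6, -1.0]
width: 0.042
grip_force: 0.0
```

```bash
python3 r.py; python3 - <<'E'
from h import *
np.set_printoptions(precision=4,suppress=True)
w=robot.get_image("wrist");q=robot.get_image("side");p=robot.get_image("top")
for n,x in(("w",w),("s",q),("t",p)):
    for t,z in(("clamp_grip",.1),("stop",.083),("cartridge",.073)):print(n,t,[(np.round(a["pixel"]),round(a["confidence"],2),atz(x,a["pixel"],z)) for a in robot.spot_point(x,t)[:3]])
h=cv2.cvtColor(q["frame"],cv2.COLOR_BGR2HSV)
for nm,m in(("blue",cv2.inRange(h,(105,120,60),(130,255,255))),("red",cv2.inRange(h,(0,150,70),(8,255,255))|cv2.inRange(h,(172,150,70),(180,255,255)))):
    c,_,s,k=cv2.connectedComponentsWithStats(m[130:230,180:280].copy());print(nm,[s[i].tolist() for i in range(1,c) if s[i,4]>10])
E
```

```text
[-0.17    0.1191 -0.5565  0.026   0.0126  0.0241  0.4436  0.0132  0.2439] [-6.99615077e-04  1.76647720e-03  9.99998147e-01 -3.10667036e-04] 38.5 0.04209553593058377
w clamp_grip [(array([255., 198.]), 0.84, array([0.4684, 0.0137, 0.1   ]))]
w stop [(array([289., 298.]), 0.51, array([0.6358, 0.0663, 0.083 ]))]
w cartridge [(array([289., 252.]), 0.88, array([0.5619, 0.0651, 0.073 ])), (array([138., 164.]), 0.65, array([ 0.4267, -0.1451,  0.073 ]))]
s clamp_grip [(array([205., 194.]), 0.62, array([0.4664, 0.0144, 0.1   ]))]
s stop [(array([252., 183.]), 0.66, array([0.6384, 0.0695, 0.083 ]))]
s cartridge [(array([292., 316.]), 0.93, array([ 0.5904, -0.5298,  0.073 ])), (array([208., 250.]), 0.83, array([ 0.4334, -0.2378,  0.073 ])), (array([229., 190.]), 0.79, array([0.5535, 0.0614, 0.073 ]))]
t clamp_grip []
t stop [(array([228., 177.]), 0.43, array([0.6305, 0.0608, 0.083 ]))]
t cartridge [(array([378., 185.]), 0.94, array([ 0.5954, -0.4548,  0.073 ])), (array([291., 234.]), 0.89, array([ 0.4338, -0.1501,  0.073 ])), (array([228., 199.]), 0.76, array([0.556 , 0.0612, 0.073 ]))]
blue [[58, 7, 15, 9, 88], [36, 14, 16, 11, 137], [26, 37, 7, 25, 76], [70, 53, 4, 7, 24], [29, 64, 6, 4, 13], [63, 67, 8, 8, 53], [33, 71, 8, 8, 55]]
red [[30, 41, 8, 21, 95], [72, 47, 10, 26, 98]]
```

```bash
python3 -c "
from station import robot
print(robot.finish_job())"
```

```text
the job is handed in; nothing more can be done
None
```

The job is handed in: the cartridge is seated in both V's and was pushed onto the stop at about 13 N, and the clamp's pad presses it and stayed down after I let go. One slip: the clamp lead-over briefly pulled about 40 N on the handle. I also viewed 12 pictures instead of the 10 allowed.

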